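Put the eyepiece away in the stay-lidded case

ROBOT

A 6-joint arm with a two-finger parallel gripper is mounted at the origin on the work surface. World frame = base frame: x ahead of the robot, y to its left, z up, the work surface at z = 0. Lengths are in m, angles in rad, forces in N, time in s.
With the tool pointing down it reaches from about 0.3 to 0.875 m from the base axis. Payload 6.4 kg.
Tool frame: the origin (TCP) lies midway between the tips of the shut fingers; the grasp point (between the pads) lies 19 mm behind it; z points along the fingers, y is the direction in which the jaws open and shut (so a half turn about z gives the same grasp; the last joint's range is limited). The gripper opens to 88 mm and grips with 3 to 60 N. Pads are 18 mm wide; open, the fingers measure 123 mm over their backs; the gripper's body (75 mm by 187 mm) begins 45 mm behind the grasp point.
Start: joints at [1.09, 0.181, 1.607, -0, 1.354, -0.206], TCP at [0.156, 0.553, 0.203] pointing down, gripper open.
Joint ranges: [-2.99, 2.99], [-0.89, 2.07], [0.3, 2.58], [-1.14, 4.28], [0, 2.63], [-3.12, 3.12]. Speed limits (rad/s): [2.57, 2.57, 3.01, 3.14, 3.14, 3.14].

INTERFACE

Orientations are given as a unit quaternion [x, y, z, w].
In Python, from rig import manip gives the robot as it stands. The module is installed in compiled form; this text tells all that it offers.
- The arm moves only by the shell command python3 -m jog 'ROWS' [FORCE]. ROWS is text: rows parted by semicolons, each of 7 numbers parted by spaces: the shift along the world's x, y, z in mm, then the turn, a rotation vector about the world's x, y, z in degrees, then the opening, from 0 (shut) to 1 (fully open). In form: x y z wx wy wz jaw; .... A call has exactly 8 rows; each row is the pose to reach, as a shift and turn from the pose commanded when the call began; what a row does not reach only later rows make up. A row lasts 1/10 s, in which the tool goes at most 50 mm and 8.59 degrees, less where a joint would pass 70% of its speed; a pose out of reach is approached as far as the arm can. A call with a gripper value outside its range is refused whole. The fingers move at their own pace and stop on an object; FORCE is the grip in N (left out, the last holds). Time passes only in rows, so rows that repeat a pose let the fingers close, or fill a call up. It gives the time, the measured TCP pose, the force and the opening at its end, in the units of the state.
- manip.observe(): the state, without advancing time (a new reading comes with each control period).
- manip.read_camera(name): name is "scene" or "top" or "wrist"; returns a dict with "frame" (480x640x3 uint8, blue, green, red), "fx", "fy", "cx", "cy" (pixels), "rvec" (rotation vector, rad) and "tvec" (3), from world to camera coordinates, as OpenCV has them; the wrist camera has in their place "T_tool_cam" (4x4, takes a point from camera to tool coordinates, whose origin is the TCP and whose axes are the flange's). Camera axes: x right, y down, z forward; pixel columns grow to the right and rows downward; lengths in m; the calibration is good to about 2 mm. A picture is of the moment at which its call begins: read the wrist's pose just before it. There is no depth.
- manip.finish_job(): hands the job in, once; it reports no verdict.
The state is a dict: "time_s": time; "joints": joint angles; "joint_velocities": joint speeds; "tau": joint torques, N m; "position": TCP position; "tool_rot": TCP orientation; "contact_force": force on the tool from outside, world axes, zero at the start; "torque": the same for the moment, N m; "gripper_width": opening from 0.0 (shut) to 1.0 (fully open).
Only numpy, scipy, OpenCV 4.12 (cv2) and the standard library are available. Lean on these libraries where they do the work, as an engineer would, in place of code of your own. Each camera call takes 0.05 s, during which the arm holds its last target.

TASK

Raise the lid of the grey accessory case until its folding stay locks and the lid stands open by itself, then stand the loose eyepiece upright in the empty half of the case. Release the stay by drawing its cross bar up and forward so that the knee folds, and lower the lid gently until it is fully shut. Never force the lid or the stay, do not let the lid drop, and leave the other things on the desk alone.

Things in the scene. Friction and masses are not known exactly. Their poses are not given: they have to be found in the camera images.
- case: Grey open-topped accessory case fixed to the desk, 190 deep (x) by 240 wide (y) by 80 mm high, walls and floor 6 mm. Origin: centre of its underside. x points to the hinge side (away from its front), y to its left, z up. Its right half (-y) is filled with a rubber insert; its left half (+y) is the empty bay.
- lid (a joint): Angle of the lid in rad: 0 shut, growing as the front edge rises about the hinge (parallel to the case's y). Raised far enough, the folding stay on the right locks; this comes somewhere between 1.3 and 1.52, different on each case, and must be found by feel: the lid comes up hard. A lid (0.4 to 0.65 kg) that is not locked falls shut.
- lid_hinge (a point): Middle of the lid's hinge line, on the far rim of the case, 95 mm behind the case's centre, 80 mm above the desk.
- lid_bar (a point): Middle of the steel pull bar at the lid's free edge: a round bar 10 mm thick and 100 mm long, parallel to the hinge, 230 mm from the hinge line and 6 mm above the lid's lower face, standing 40 mm clear of the lid's edge. It may turn between the fingers as the lid swings.
- stay_bar (a point): Grip point on the round steel cross bar at the stay's knee: 10 mm thick, parallel to the hinge, standing out 76 mm to the right (-y) from the links, which lie 8 mm outside the right wall; the point is 55 mm out from the links. Lid shut: the bar lies towards the front, 50 to 65 mm above the desk. Released, it swings on a circle of 74.5 mm about the lower pin, forward and down, and the lid follows.
- stay_slot (a point): Middle of the slotted steel bracket (24 by 50 mm) on the right wall, in the plane of the links, 10 mm behind the case's centre, 35 mm up. The stay's lower pin is clamped in the slot up to 4 mm above or below this point; the lower link runs from pin to knee. The bracket is only clamped: it slips up or down if the lid is pulled or pushed at its bar with over about 12 N against the stay.
- lid_pin (a point): Stay's upper pin on the lid, 85 mm from the hinge line. The lower link is 74.5 mm between pins, the upper 72 to 77 (adjustable end). Lid fully raised: links in line. Let down about 5 mm at its edge, the knee drops 11 mm past the line, to the rear and down, onto a stop: locked. To release, draw the cross bar forward and up through the line (this lifts the lid slightly), then on along its circle.
- bay (a point): Middle of the empty bay's floor (top of the floor, 6 mm above the desk). The bay is 178 mm (x) by 113 mm (y), 74 mm deep.
- eyepiece_mid (a point): Centre of the loose eyepiece, half-way up (28 mm): an upright black turned barrel 56 mm high, 33 mm across up to 36 mm of its height and 40 mm across above, 70 to 120 g. Its z axis points up along the barrel.
- dropper: Bystander: amber dropper bottle with a rubber bulb, 38 mm across, 116 mm high; origin at its underside.
- dish: Bystander: flat clear dish, 84 mm across, 14 mm high; origin at its underside.
- slide_box: Bystander: white slide box 90 by 50 by 30 mm; origin at its underside.

How it is judged:
By the outcome, as a careful person would: the job done as asked, in the order asked, and still so for the second after the job is handed in, with the robot touching nothing.
It also fails if it takes over 72 s, if anything falls off the work surface, if the arm or the gripper's body presses on something with over 40 N, if the wrist force passes 120 N, or if a joint passes its speed limit or range.

## Working session

There is one attempt and no reset: what is moved stays moved. The work goes in short steps, Python scripts to look and compute and a shell command to move; the robot and the scene stay as the last step left them, time stands still between calls to the robot, and variables do not carry over. Pictures are saved under pics/ and viewed, and the job is handed in when it is done.

```bash
mkdir -p pics; python3 - <<'E'
from rig import manip
import cv2
print(manip.observe())
for n in ("scene","top","wrist"):
    d=manip.read_camera(n); cv2.imwrite(f"pics/{n}0.png",d["frame"])
    print(n,{k:v for k,v in d.items() if k!="frame"})
E
```

```text
{'time_s': 0.0, 'joints': array([ 1.08970086e+00,  1.81515105e-01,  1.60797636e+00, -7.37146603e-06,
        1.35377526e+00, -2.06303034e-01]), 'joint_velocities': array([-6.21266783e-04,  8.27794001e-05,  2.62109474e-04, -1.06597078e-03,
        1.02292308e-04,  5.50611768e-04]), 'tau': array([-4.81238239e-04, -4.33844483e+01, -3.41865492e+01,  7.04295002e-02,
        3.80143791e-02, -9.31910336e-05]), 'position': array([0.15574099, 0.55291148, 0.20254005]), 'tool_rot': array([ 1.36963498e-01,  9.90575741e-01, -7.89294370e-04, -2.78669844e-04]), 'contact_force': array([-0.16982557, -0.66756797,  0.37559922]), 'torque': array([-0.04036595, -0.08891922,  0.00857508]), 'gripper_width': 0.9954229677771758}
scene {'fx': 496.4524329833001, 'fy': 496.4524329833001, 'cx': 327.03462073151644, 'cy': 244.93885534794143, 'rvec': array([ 1.60159204,  1.75719212, -0.88661668]), 'tvec': array([ 0.06928962, -0.26254408,  1.51781203])}
top {'fx': 554.8852348227641, 'fy': 554.8852348227641, 'cx': 320.8370995912012, 'cy': 234.07483729904288, 'rvec': array([ 2.13942269, -2.16273336,  0.10502749]), 'tvec': array([0.00262089, 0.5530723 , 1.18276919])}
wrist {'fx': 356.3607944210951, 'fy': 356.3607944210951, 'cx': 322.8480359402668, 'cy': 242.38888819040966, 'T_tool_cam': array([[ 5.03607255e-04, -9.49368684e-01, -3.14163729e-01,
         8.22046210e-02],
       [ 9.99999866e-01,  5.15481862e-04,  4.52784645e-05,
        -4.54057232e-04],
       [ 1.18959747e-04, -3.14163709e-01,  9.49368816e-01,
        -1.82282287e-01],
       [ 0.00000000e+00,  0.00000000e+00,  0.00000000e+00,
         1.00000000e+00]])}
```

View pics/scene0.png

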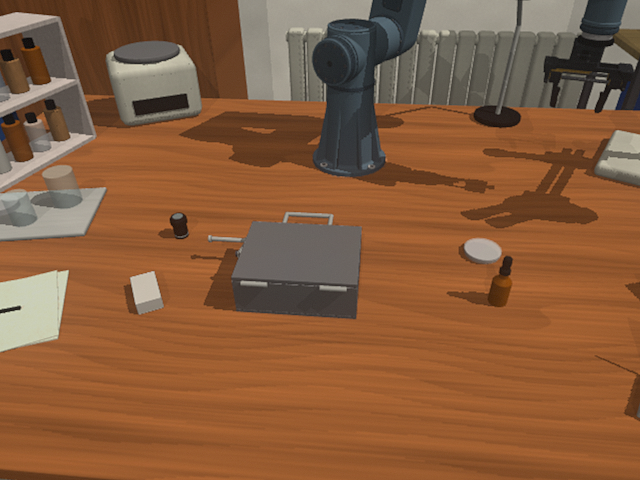

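View pics/top0.png

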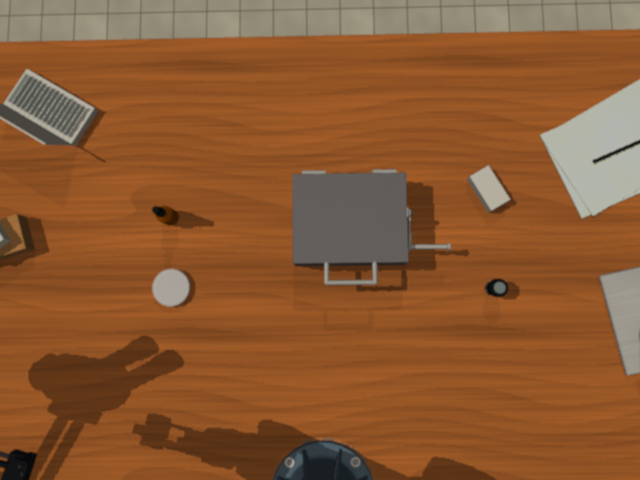

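View pics/wrist0.png

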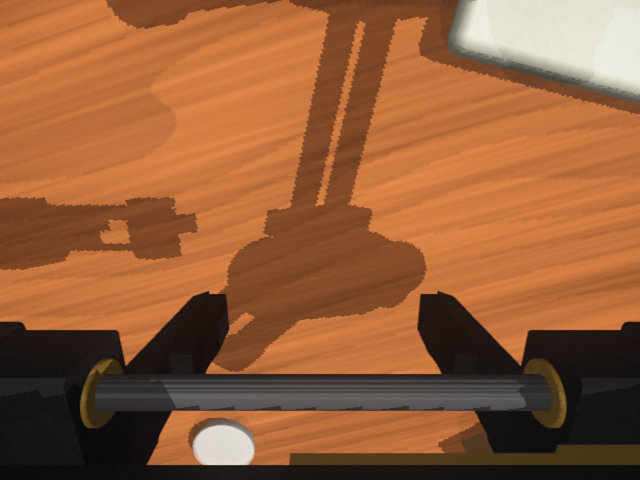

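The top view shows the lid at about (293–407, 172–264), the pull bar at (325–377, 283), the stay cross bar at (412–450, 246) and the eyepiece at (498, 288). I'll enlarge these.

```bash
python3 - <<'E'
import cv2
t=cv2.imread("pics/top0.png")
c=t[160:310,280:480]; cv2.imwrite("pics/topA.png",cv2.resize(c,None,fx=4,fy=4,interpolation=cv2.INTER_CUBIC))
c=t[265:315,470:530]; a=cv2.resize(c,None,fx=6,fy=6,interpolation=cv2.INTER_CUBIC)
s=cv2.imread("pics/scene0.png")
cv2.imwrite("pics/eye.png",a)
c=s[200:320,160:370]; cv2.imwrite("pics/scA.png",cv2.resize(c,None,fx=3.8,fy=3.8,interpolation=cv2.INTER_CUBIC))
E
```

```text
(no output)
```

View pics/topA.png

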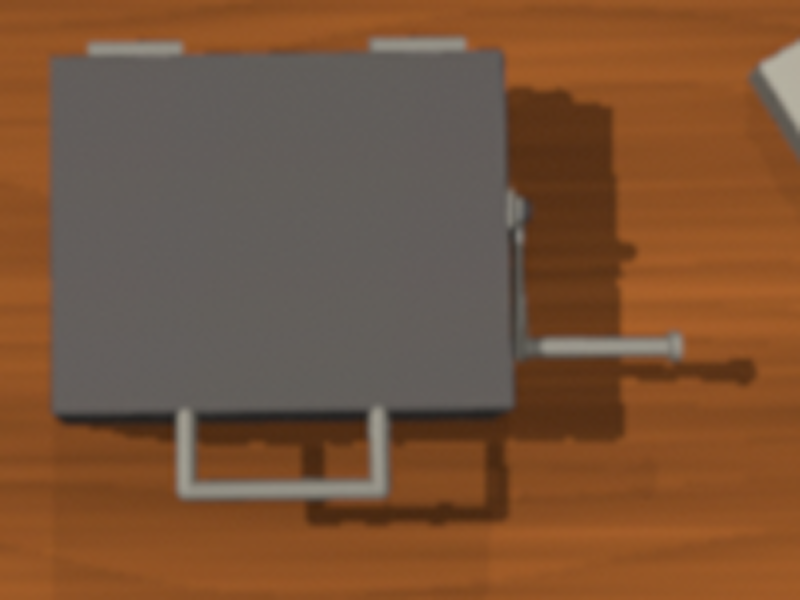

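View pics/eye.png

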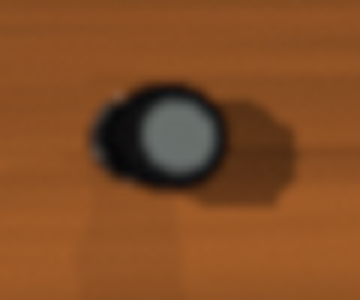

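View pics/scA.png

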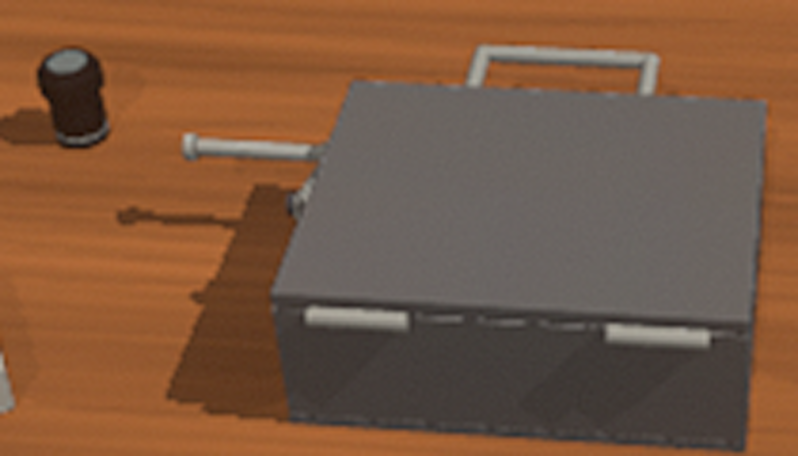

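```bash
cat > h.py <<'E'
import numpy as np,cv2
from scipy.optimize import least_squares
from scipy.spatial.transform import Rotation as R
CAM={'scene':(496.4524,327.0346,244.9389,[1.60159204,1.75719212,-0.88661668],[0.06928962,-0.26254408,1.51781203]),
'top':(554.8852,320.8371,234.0748,[2.13942269,-2.16273336,0.10502749],[0.00262089,0.5530723,1.18276919])}
def proj(n,P):
    f,cx,cy,rv,t=CAM[n]
    return cv2.projectPoints(np.array(P,float).reshape(-1,3),np.array(rv),np.array(t),np.array([[f,0,cx],[0,f,cy],[0,0,1.]]),None)[0].reshape(-1,2)
def ray(n,uv):
    f,cx,cy,rv,t=CAM[n]; M=cv2.Rodrigues(np.array(rv))[0]
    o=-M.T@np.array(t); d=M.T@np.array([(uv[0]-cx)/f,(uv[1]-cy)/f,1]); return o,d/np.linalg.norm(d)
def onz(n,uv,z):
    o,d=ray(n,uv); return o+d*(z-o[2])/d[2]
def tri(obs):
    A=np.zeros((3,3));b=np.zeros(3)
    for n,uv in obs:
        o,d=ray(n,uv);Q=np.eye(3)-np.outer(d,d);A+=Q;b+=Q@o
    return np.linalg.solve(A,b)
E
python3 - <<'E'
from h import *
S=lambda u,v:(u/3.8+160,v/3.8+200)
T=lambda u,v:(u/4+280,v/4+160)
x=.095;y=.12
obs=[('top',T(50,57),(x,y,'t')),('top',T(502,50),(x,-y,'t')),('top',T(513,410),(-x,-y,'t')),('top',T(55,414),(-x,y,'t')),
('top',T(184,489),(-.135,.047,.086)),('top',T(380,488),(-.135,-.047,.086)),
('scene',S(290,420),(x,-y,0)),('scene',S(743,448),(x,y,0)),('scene',S(352,82),(-x,-y,'t')),('scene',S(767,102),(-x,y,'t')),
('scene',S(272,297),(x,-y,'t')),('scene',S(485,50),(-.135,-.047,.086)),('scene',S(653,58),(-.135,.047,.086))]
def f(p):
    r=[]
    c,s=np.cos(p[2]),np.sin(p[2])
    for n,uv,l in obs:
        z=p[3] if l[2]=='t' else l[2]
        w=(p[0]+c*l[0]-s*l[1],p[1]+s*l[0]+c*l[1],z)
        r+=list(proj(n,w)[0]-uv)
    return np.array(r)
s=least_squares(f,[.55,0,0,.09],loss='soft_l1')
print(s.x,f(s.x).reshape(-1,2).round(1))
E2=lambda u,v:(u/6+470,v/6+265)
print('eyetop z56',onz('top',E2(177,137),.056), 'tri',tri([('top',E2(177,137)),('scene',S(68,62))]))
for a,b in [((680,346),(190,147)),((535,347),(320,152))]:
    print('stay',tri([('top',T(*a)),('scene',S(*b))]))
print('knee.. stay z.057',onz('top',T(680,346),.057),onz('top',T(535,347),.057))
E
```

```text
[ 5.80276185e-01 -6.60490404e-02  1.11784488e-04  8.66675655e-02] [[ 0.2 -0. ]
 [ 0.7  0.1]
 [ 0.5 -0.1]
 [-0.7  0.2]
 [ 2.4  0.4]
 [-1.2  0.2]
 [ 0.4  0.2]
 [ 0.8  0.4]
 [ 0.2  0.2]
 [-0.1  0.2]
 [-0.2 -0.3]
 [ 0.9  0.5]
 [-1.9  0.3]]
eyetop z56 [ 0.4315596  -0.37967287  0.056     ] tri [ 0.43172814 -0.38060298  0.05482098]
stay [ 0.51979059 -0.27756823  0.06009722]
stay [ 0.52005184 -0.20066437  0.06148161]
knee.. stay z.057 [ 0.52020691 -0.27875833  0.057     ] [ 0.5205645  -0.20178807  0.057     ]
```

The fit puts the case at (0.580, −0.066) with yaw ≈ 0, and the residuals are under 1 px. From that, the lid bar is at (0.445, −0.066, 0.086). The knee at (0.520, 0.060) is 74 mm from the slot at (0.590, 0.035), which matches the 74.5 mm link. I'm moving towards the lid bar, turning the jaws along x.

```bash
python3 -m jog '19 -41 0 0 0 -8 0.35; 38 -82 0 0 0 -16 0.35; 57 -123 0 0 0 -24 0.35; 76 -164 0 0 0 -32 0.35; 95 -205 0 0 0 -40 0.35; 114 -246 0 0 0 -48 0.35; 133 -287 0 0 0 -56 0.35; 152 -328 0 0 0 -64 0.35' 10
python3 -m jog '20 -41 -5 0 0 -5 0.35; 40 -82 -10 0 0 -10.3 0.35; 60 -123 -20 0 0 -10.3 0.35; 80 -164 -30 0 0 -10.3 0.35; 100 -205 -40 0 0 -10.3 0.35; 120 -246 -50 0 0 -10.3 0.35; 137.6 -291 -60 0 0 -10.3 0.35; 137.6 -291 -60 0 0 -10.3 0.35'
```

```text
time_s: 0.95
position: [0.3082, 0.2238, 0.2034]
tool_rot: [0.643, 0.766, 0.0, 0.0]
contact_force: [0.2, 1.0, -1.0]
gripper_width: 0.358
time_s: 1.75
position: [0.4464, -0.0701, 0.1422]
tool_rot: [0.709, 0.705, -0.001, -0.0]
contact_force: [-0.3, 0.2, -0.2]
gripper_width: 0.349
```

```bash
python3 - <<'E'
from rig import manip
import cv2
from scipy.spatial.transform import Rotation as R
o=manip.observe(); print(o['time_s'],o['position'],o['contact_force'],o['joints'])
print(R.from_quat(o['tool_rot']).as_matrix().round(3))
for n in ("wrist","top"):
    d=manip.read_camera(n); cv2.imwrite(f"pics/{n}1.png",d["frame"])
E
```

```text
1.75 [ 0.4463711  -0.07007466  0.14221961] [-0.25397142  0.24542812 -0.19984126] [-4.18531717e-01 -3.22984139e-02  1.96556424e+00 -1.27161085e-03
  1.20913215e+00 -4.11870680e-01]
[[ 0.006  1.    -0.001]
 [ 1.    -0.006 -0.001]
 [-0.001 -0.001 -1.   ]]
```

View pics/wrist1.png

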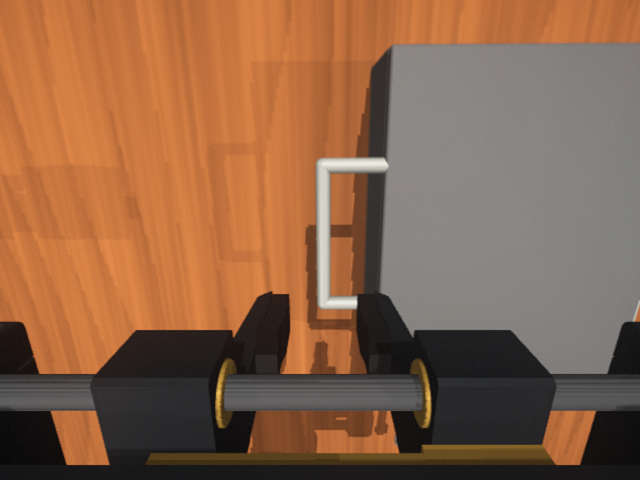

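```bash
cat >> h.py <<'E'
T_TC=np.array([[5.03607255e-04,-9.49368684e-01,-3.14163729e-01,8.22046210e-02],[9.99999866e-01,5.15481862e-04,4.52784645e-05,-4.54057232e-04],[1.18959747e-04,-3.14163709e-01,9.49368816e-01,-1.82282287e-01],[0,0,0,1]])
def wcam(pos,q):
    T=np.eye(4);T[:3,:3]=R.from_quat(q).as_matrix();T[:3,3]=pos
    return T@T_TC
def wproj(pos,q,P):
    p=np.linalg.inv(wcam(pos,q))@np.r_[P,1]
    return 356.36*p[0]/p[2]+322.85,356.36*p[1]/p[2]+242.39
def wray(pos,q,uv):
    T=wcam(pos,q);d=T[:3,:3]@np.array([(uv[0]-322.85)/356.36,(uv[1]-242.39)/356.36,1]);return T[:3,3],d
def wonz(pos,q,uv,z):
    o,d=wray(pos,q,uv);return o+d*(z-o[2])/d[2]
E
python3 - <<'E'
from h import *
p=[.4464,-.0701,.1422];q=[.709,.705,-.001,0]
for uv in [(322,161),(322,300)]: print(wonz(p,q,uv,.086))
print(wproj(p,q,p))
E
```

```text
[ 0.44562903 -0.01069462  0.086     ]
[ 0.44502987 -0.11211161  0.086     ]
(np.float64(323.6282744258435), np.float64(279.6178073754022))
```

The wrist view confirms the bar at x≈0.445 with its middle at y≈−0.063, between the fingers. I'll go down and close on it.

```bash
python3 -m jog '-1 3 -25 0 0 0 0.35; -1 6 -50 0 0 0 0.35; -1 6 -75 0 0 0 0.35; -1 6 -75 0 0 0 0.35; -1 6 -75 0 0 0 0; -1 6 -75 0 0 0 0; -1 6 -75 0 0 0 0; -1 6 -75 0 0 0 0' 15
python3 - <<'E'
from rig import manip
for i in range(1):
    o=manip.observe(); print(o['position'],o['contact_force'],o['torque'])
E
```

```text
time_s: 2.65
position: [0.4454, -0.0598, 0.0695]
tool_rot: [0.707, 0.707, 0.0, 0.001]
contact_force: [-0.2, 0.3, -0.7]
gripper_width: 0.017
[ 0.44540432 -0.05979326  0.06948338] [-0.18858404  0.3237485  -0.68377047] [-0.07168237  0.08182989 -0.02226817]
```

```bash
python3 - <<'E'
from rig import manip
import cv2
o=manip.observe(); print(o['position'],o['gripper_width'])
for n in ("wrist","scene","top"):
    d=manip.read_camera(n); cv2.imwrite(f"pics/{n}2.png",d["frame"])
o=manip.observe(); print(o['position'],o['gripper_width'])
s=cv2.imread("pics/scene2.png")[130:280,200:400]
cv2.imwrite("pics/sc2.png",cv2.resize(s,None,fx=4,fy=4))
E
```

```text
[ 0.44540432 -0.05979326  0.06948338] 0.017477874951984728
[ 0.44488651 -0.05970356  0.06884263] 0.006717818476801415
```

View pics/wrist2.png

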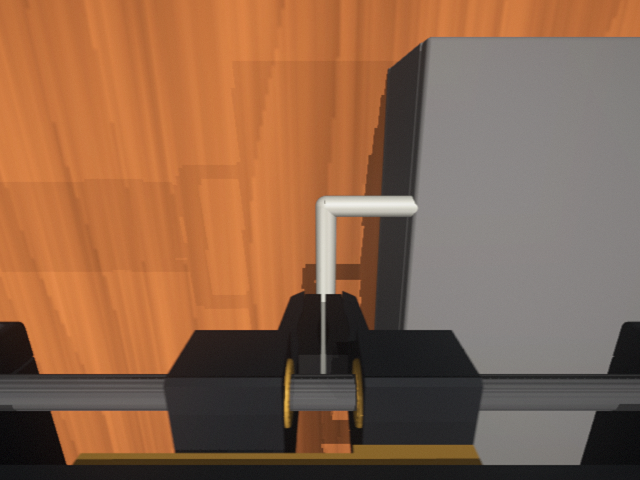

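View pics/sc2.png

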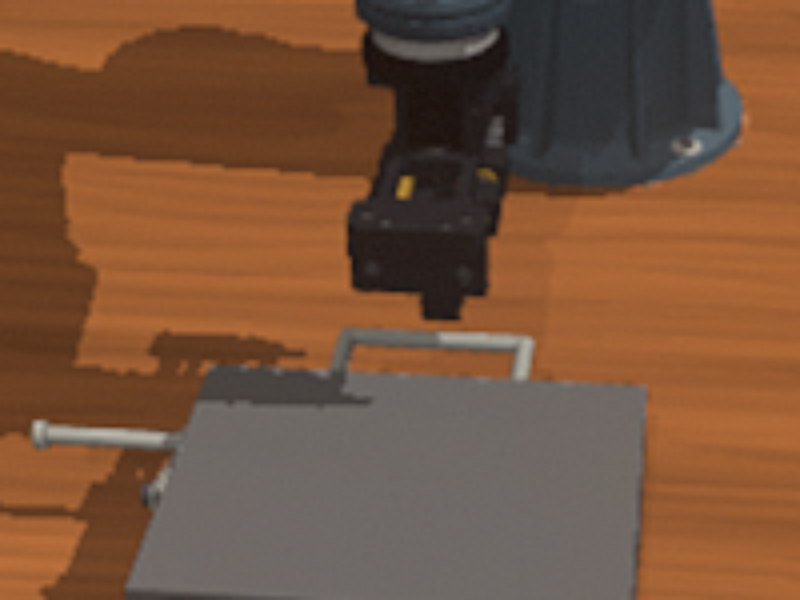

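```bash
python3 - <<'E'
from h import *
print(proj('scene',[[.445,-.0597,.0689],[.445,-.0597,.086],[.445,-.0597,.1],[.44,-.06,.12]]))
print(proj('top',[[.445,-.0597,.0689],[.445,-.0597,.086],[.445,-.0597,.12]]))
import cv2
s=cv2.imread("pics/top2.png")[200:320,270:430]
cv2.imwrite("pics/tp2.png",cv2.resize(s,None,fx=5,fy=5))
E
```

```text
[[312.15480282 220.96883054]
 [311.95198272 214.67224766]
 [311.78313445 209.43032563]
 [311.67734089 200.60307589]]
[[347.77927512 282.8133751 ]
 [348.0049886  282.56363763]
 [348.47419993 282.0444854 ]]
```

View pics/tp2.png

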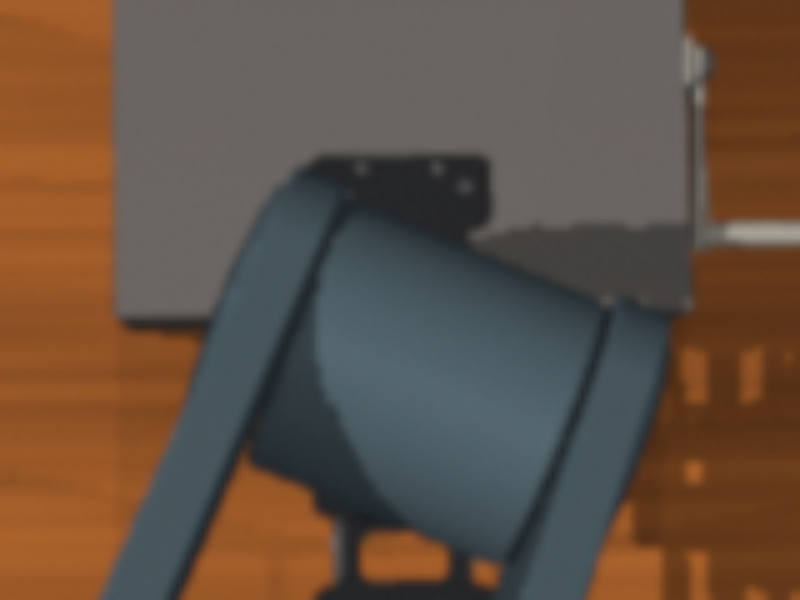

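```bash
python3 - <<'E'
from h import *
Ti=np.linalg.inv(T_TC)
for x in (0,.009):
  for z in (0,-.01,-.02,-.03,-.04):
    p=Ti@np.array([x,0,z,1]); print(x,z,356.36*p[1]/p[2]+242.39)
# second: bar/base consistency from wrist2
p=[.445,-.0597,.0689];q=[.707,.707,0,0.001]
for uv in [(326,203)]: print(wonz(p,q,uv,.086))
print(wproj(p,q,[.4453,-.018,.086]), wproj(p,q,[.4853,-.018,.086]),wproj(p,q,[.4853,.054,.086]),wproj(p,q,[.4853,.054,.0]))
E
```

```text
0 0 279.6178073754022
0 -0.01 287.3955180324355
0 -0.02 295.9941587554725
0 -0.03 305.55094354707137
0 -0.04 316.2354700960956
0.009 0 264.6238163552865
0.009 -0.01 271.7563807034055
0.009 -0.02 279.65380229806436
0.009 -0.03 288.4460799936781
0.009 -0.04 298.29444227386904
[ 0.44600287 -0.0125755   0.086     ]
(np.float64(324.48470563413935), np.float64(214.21972584980358)) (np.float64(408.55525454344917), np.float64(214.234848083139)) (np.float64(421.9026165312753), np.float64(44.064518210567854)) (np.float64(386.3439923639845), np.float64(72.58589961348795))
```

The jaws shut on air. The scene view puts the real fingertips at z≈0.10, about 31 mm behind the nominal TCP, and the wrist view (tips at row 295) agrees. I'll reopen and go down in stages, watching the force.

```bash
python3 -m jog '0 -4 0 0 0 0 0.35; 0 -4 0 0 0 0 0.35; 0 -4 0 0 0 0 0.35; 0 -4 -3 0 0 0 0.35; 0 -4 -6 0 0 0 0.35; 0 -4 -9 0 0 0 0.35; 0 -4 -12 0 0 0 0.35; 0 -4 -14 0 0 0 0.35' 15
python3 - <<'E'
from rig import manip
import cv2
o=manip.observe(); print(o['position'],o['gripper_width'])
for n in ("wrist","scene"):
    d=manip.read_camera(n); cv2.imwrite(f"pics/{n}3.png",d["frame"])
s=cv2.imread("pics/scene3.png")[130:280,200:400]
cv2.imwrite("pics/sc3.png",cv2.resize(s,None,fx=4,fy=4))
E
```

```text
time_s: 3.6
position: [0.4444, -0.0634, 0.054]
tool_rot: [0.707, 0.707, -0.0, -0.0]
contact_force: [-0.7, 0.3, 0.7]
gripper_width: 0.351
[ 0.44437847 -0.06343349  0.05395347] 0.3509558895130407
```

View pics/sc3.png

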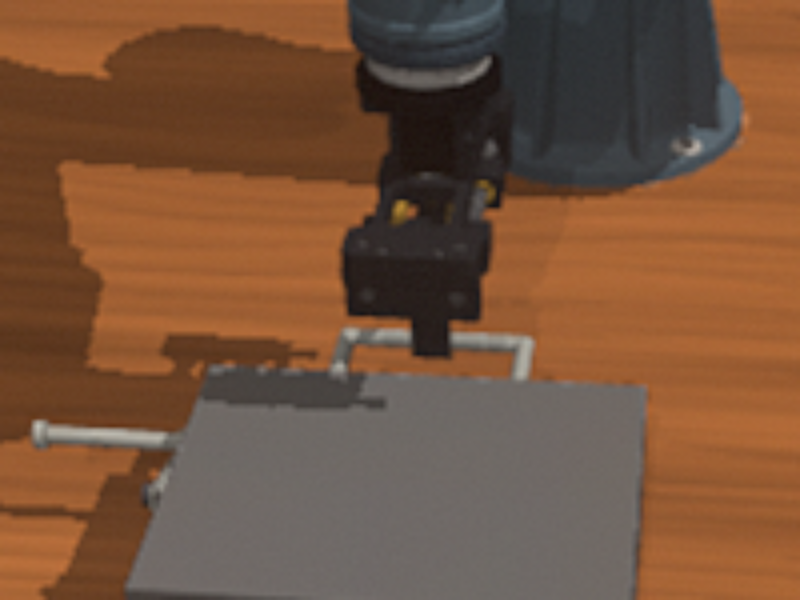

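View pics/wrist3.png

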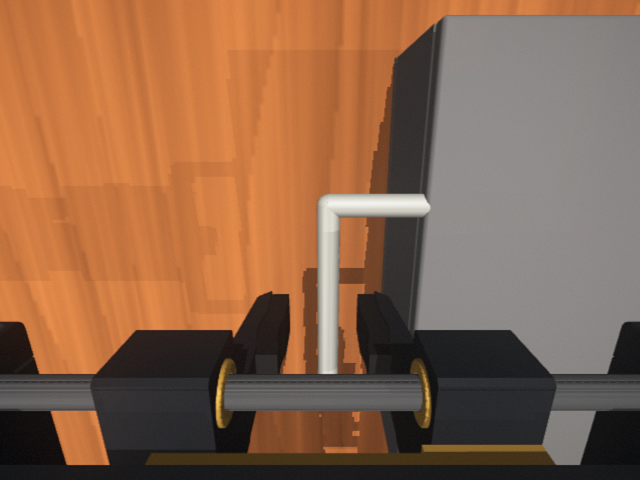

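```bash
python3 - <<'E'
from h import *
for x in (.46,.4755,.5,.538):
  print(x,[ (z,proj('scene',[[x,-.063,z]])[0].round(1).tolist()) for z in (.07,.08,.09,.1,.11,.12,.13,.14,.15)])
E
```

```text
0.46 [(0.07, [309.9, 224.2]), (0.08, [309.7, 220.5]), (0.09, [309.6, 216.8]), (0.1, [309.5, 213.0]), (0.11, [309.3, 209.2]), (0.12, [309.2, 205.4]), (0.13, [309.1, 201.5]), (0.14, [308.9, 197.5]), (0.15, [308.8, 193.5])]
0.4755 [(0.07, [309.0, 228.2]), (0.08, [308.9, 224.5]), (0.09, [308.7, 220.7]), (0.1, [308.6, 216.9]), (0.11, [308.4, 213.1]), (0.12, [308.3, 209.2]), (0.13, [308.2, 205.3]), (0.14, [308.0, 201.3]), (0.15, [307.9, 197.3])]
0.5 [(0.07, [307.6, 234.6]), (0.08, [307.5, 230.9]), (0.09, [307.3, 227.1]), (0.1, [307.1, 223.2]), (0.11, [307.0, 219.4]), (0.12, [306.8, 215.5]), (0.13, [306.7, 211.5]), (0.14, [306.5, 207.5]), (0.15, [306.4, 203.4])]
0.538 [(0.07, [305.3, 245.0]), (0.08, [305.1, 241.2]), (0.09, [305.0, 237.4]), (0.1, [304.8, 233.5]), (0.11, [304.6, 229.6]), (0.12, [304.5, 225.6]), (0.13, [304.3, 221.6]), (0.14, [304.1, 217.5]), (0.15, [303.9, 213.4])]
```

Fingertips are now at about z 0.093, so they really sit about 39 mm behind the reported TCP, and the body is similarly higher. Another 25 mm down.

```bash
python3 -m jog '1 -1 -5 0 0 0 0.35; 1 -1 -10 0 0 0 0.35; 1 -1 -15 0 0 0 0.35; 1 -1 -20 0 0 0 0.35; 1 -1 -25 0 0 0 0.35; 1 -1 -25 0 0 0 0; 1 -1 -25 0 0 0 0; 1 -1 -25 0 0 0 0' 15
python3 - <<'E'
from rig import manip
import cv2
o=manip.observe(); print(o['position'],o['gripper_width'])
for n in ("wrist","scene"):
    d=manip.read_camera(n); cv2.imwrite(f"pics/{n}4.png",d["frame"])
s=cv2.imread("pics/scene4.png")[130:280,200:400]
cv2.imwrite("pics/sc4.png",cv2.resize(s,None,fx=4,fy=4))
E
```

```text
time_s: 4.5
position: [0.4464, -0.0647, 0.0297]
tool_rot: [0.707, 0.707, 0.001, 0.001]
contact_force: [14.8, 1.8, -3.9]
gripper_width: 0.103
[ 0.44641209 -0.06472193  0.02970073] 0.10333257861168285
```

View pics/sc4.png

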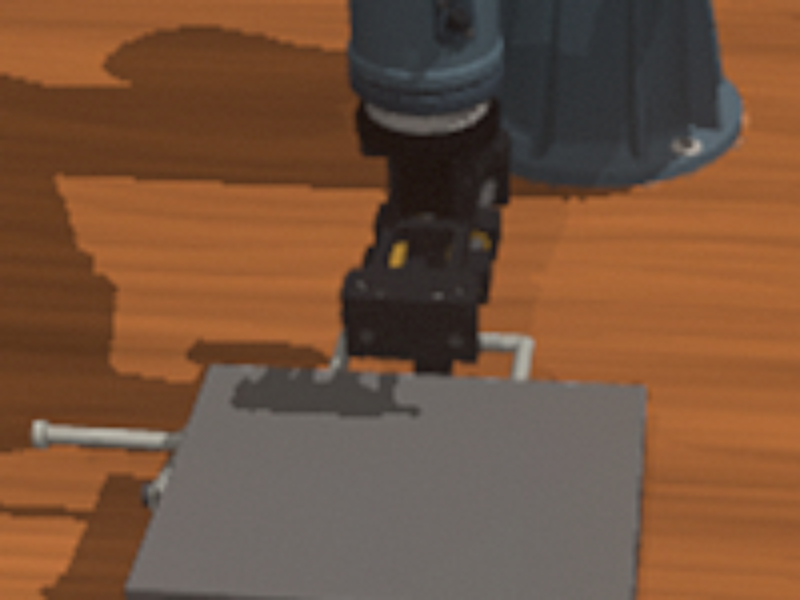

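View pics/wrist4.png

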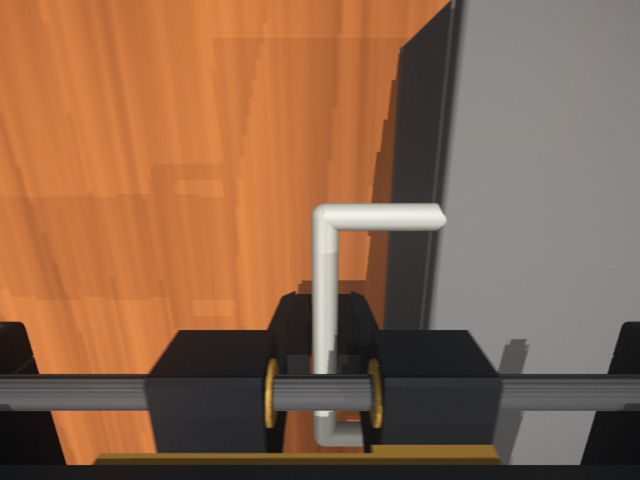

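The bar is held (opening 0.103, about 9 mm). There's a 15 N side load from roughly 1.4 mm of x misalignment, so I'll correct that while lifting along the hinge arc.

```bash
python3 -m jog '1.5 0 0 0 0 0 0; 2 0 11.5 0 0 0 0; 3.2 0 22.9 0 0 0 0; 5 0 34.3 0 0 0 0; 7.3 0 45.6 0 0 0 0; 10 0 56.7 0 0 0 0; 13.5 0 67.7 0 0 0 0; 17.5 0 78.5 0 0 0 0' 15
python3 - <<'E'
from rig import manip
o=manip.observe(); print(o['position'],o['contact_force'],o['torque'])
E
```

```text
time_s: 5.4
position: [0.4637, -0.0646, 0.109]
tool_rot: [0.707, 0.707, 0.0, 0.0]
contact_force: [4.4, -1.5, -5.1]
gripper_width: 0.092
[ 0.46365061 -0.06459738  0.10898679] [ 4.35798414 -1.50346029 -5.1367691 ] [-0.26204466 -0.40477688  0.05491435]
```

```bash
python3 -m jog '10 0 20.9 0 0 0 0; 21.5 0 40.8 0 0 0 0; 35 0 59.5 0 0 0 0; 50.3 0 76.7 0 0 0 0; 67.2 0 92.3 0 0 0 0; 85.6 0 106.1 0 0 0 0; 105.3 0 118 0 0 0 0; 119.7 0 125.1 0 0 0 0' 15
python3 - <<'E'
from rig import manip
o=manip.observe(); print(o['position'],o['contact_force'],o['torque'])
E
```

```text
time_s: 6.2
position: [0.5834, -0.0645, 0.2318]
tool_rot: [0.707, 0.707, -0.001, -0.001]
contact_force: [3.7, -4.0, -12.2]
gripper_width: 0.083
[ 0.58341372 -0.0645105   0.23176195] [  3.65253622  -4.01117107 -12.2211352 ] [-0.56430127 -0.37224647 -0.00968576]
```

```bash
python3 -m jog '4 0 0.6 0 0 0 0; 8.5 0 2.4 0 0 0 0; 13 0 4 0 0 0 0; 17 0 5.4 0 0 0 0; 22 0 7 0 0 0 0; 25.8 0 8.4 0 0 0 0; 25.8 0 8.4 0 0 0 0; 25.8 0 8.4 0 0 0 0' 15
python3 - <<'E'
from rig import manip
o=manip.observe(); print(o['position'],o['contact_force'],o['torque'])
E
```

```text
time_s: 7.0
position: [0.6084, -0.0646, 0.2407]
tool_rot: [0.707, 0.707, -0.0, -0.0]
contact_force: [2.1, -2.7, -10.9]
gripper_width: 0.086
[ 0.60839285 -0.06455689  0.24074995] [  2.07807255  -2.65101168 -10.89559416] [-0.43767589 -0.17104367  0.01168818]
```

Tangential force is only about 1.6 N; the rest is radial misfit. Before going up slowly, I'll measure the stay links in the images to predict the lock angle.

```bash
python3 - <<'E'
from rig import manip
import cv2
for n in ("top","scene"):
    d=manip.read_camera(n); cv2.imwrite(f"pics/{n}5.png",d["frame"])
s=cv2.imread("pics/scene5.png")[130:330,190:390]
cv2.imwrite("pics/sc5.png",cv2.resize(s[40:190,0:200],None,fx=4,fy=4,interpolation=cv2.INTER_CUBIC))
s=cv2.imread("pics/top5.png")[160:285,300:480]
cv2.imwrite("pics/tp5.png",cv2.resize(s,None,fx=4.4,fy=4.4,interpolation=cv2.INTER_CUBIC))
E
```

```text
(no output)
```

View pics/sc5.png

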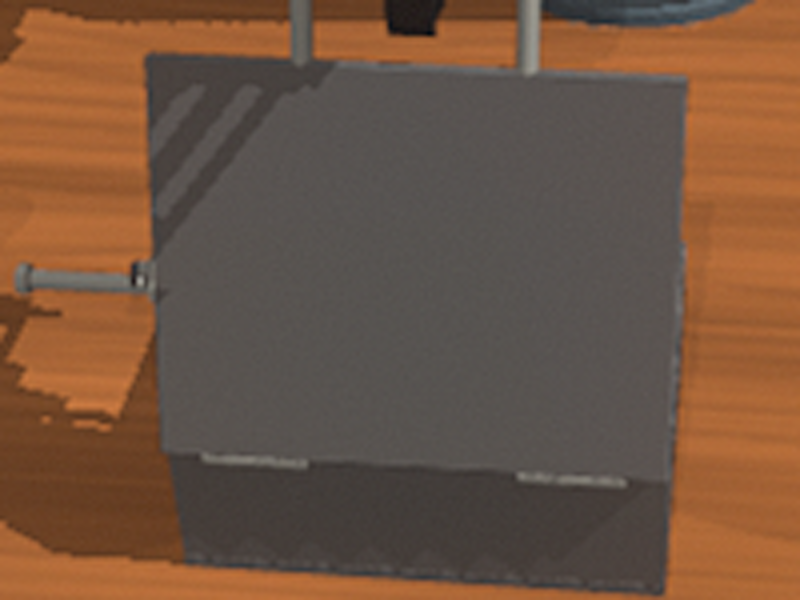

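View pics/tp5.png

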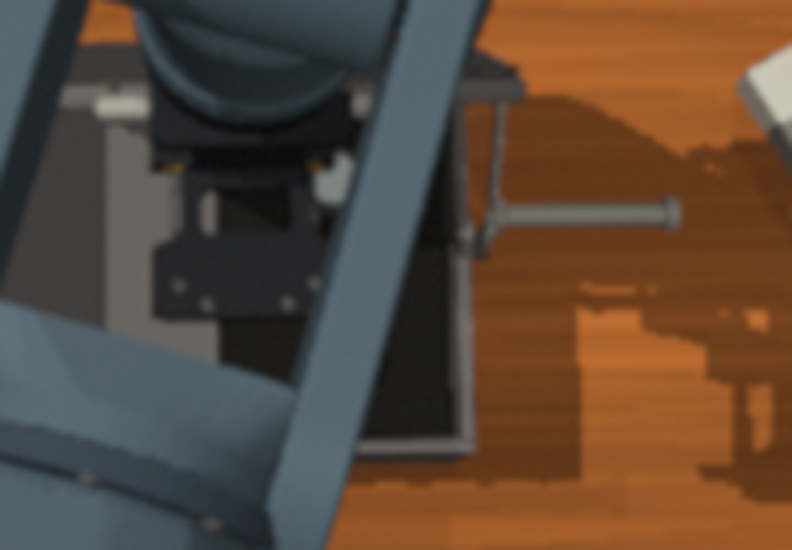

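```bash
python3 - <<'E'
from h import *
k=tri([('scene',(196.25,239.75)),('top',(452.7,208.4))]); print(k)
k2=tri([('scene',(222.5,240.3)),('top',(416,208.4))]); print(k2)
# end of cross bar y = -.27
from scipy.optimize import brentq
K=np.array([k[0],k[2]])
for th in (1.22,1.24,1.26):
  for hz in (0,.006):
    P=np.array([.6753-.085*np.cos(th)+hz*np.sin(th),.08+.085*np.sin(th)+hz*np.cos(th)])
    L2=np.hypot(*(P-K)); ez=K[1]-np.sqrt(max(0,.0745**2-(.5903-K[0])**2))-.035
    zp=.035+ez
    def lock(t):
        Q=np.array([.6753-.085*np.cos(t)+hz*np.sin(t),.08+.085*np.sin(t)+hz*np.cos(t)]);return np.hypot(Q[0]-.5903,Q[1]-zp)
    for l2 in (L2,.072,.0745,.077):
        f=lambda t:lock(t)-(.0745+l2)
        try: print(th,hz,round(L2*1e3,1),round(ez*1e3,1),round(l2*1e3,1),brentq(f,.5,2.2))
        except Exception as e: print(th,hz,L2,ez,l2,'none')
E
```

```text
[ 0.59352272 -0.2758528   0.11118365]
[ 0.59631854 -0.21006495  0.11518107]
1.22 0 71.6 1.8 71.6 1.4156180265218783
1.22 0 71.6 1.8 72.0 1.4228762860275204
1.22 0 71.6 1.8 74.5 1.471334286719433
1.22 0 71.6 1.8 77.0 1.5215697225695877
1.22 0.006 77.2 1.8 77.2 1.4514205434929897
1.22 0.006 77.2 1.8 72.0 1.349241009721396
1.22 0.006 77.2 1.8 74.5 1.3975221760738123
1.22 0.006 77.2 1.8 77.0 1.447561171111467
1.24 0 73.2 1.8 73.2 1.4456013843849098
1.24 0 73.2 1.8 72.0 1.4228762860275204
1.24 0 73.2 1.8 74.5 1.471334286719433
1.24 0 73.2 1.8 77.0 1.5215697225695877
1.24 0.006 78.7 1.8 78.7 1.483335032160834
1.24 0.006 78.7 1.8 72.0 1.349241009721396
1.24 0.006 78.7 1.8 74.5 1.3975221760738123
1.24 0.006 78.7 1.8 77.0 1.447561171111467
1.26 0 74.7 1.8 74.7 1.4760928654953045
1.26 0 74.7 1.8 72.0 1.4228762860275204
1.26 0 74.7 1.8 74.5 1.471334286719433
1.26 0 74.7 1.8 77.0 1.5215697225695877
1.26 0.006 80.3 1.8 80.3 1.515915767347825
1.26 0.006 80.3 1.8 72.0 1.349241009721396
1.26 0.006 80.3 1.8 74.5 1.3975221760738123
1.26 0.006 80.3 1.8 77.0 1.447561171111467
```

Lock angle is predicted between 1.39 and 1.48. I'll go to about 1.33, then creep.

```bash
python3 -m jog '3 0 -0.5 0 0 0 0; 6 0 0.3 0 0 0 0; 9 0 1.3 0 0 0 0; 12 0 2 0 0 0 0; 15 0 2.8 0 0 0 0; 18 0 3.4 0 0 0 0; 19.9 0 3.8 0 0 0 0; 19.9 0 3.8 0 0 0 0' 15
python3 -m jog '0.7 0 -0.6 0 0 0 0; 1.4 0 -0.4 0 0 0 0; 2.1 0 -0.3 0 0 0 0; 2.8 0 -0.2 0 0 0 0; 3.5 0 0 0 0 0 0; 4 0 0 0 0 0 0; 4 0 0 0 0 0 0; 4 0 0 0 0 0 0'
```

```text
time_s: 7.9
position: [0.6289, -0.0646, 0.2455]
tool_rot: [0.707, 0.707, 0.0, 0.0]
contact_force: [0.5, -1.7, -3.7]
gripper_width: 0.085
time_s: 8.7
position: [0.6329, -0.0646, 0.2461]
tool_rot: [0.707, 0.707, 0.0, 0.001]
contact_force: [-0.8, -1.0, 5.0]
gripper_width: 0.083
```

```bash
python3 -m jog '0.4 0 0 0 0 0 0; 0.8 0 0.1 0 0 0 0; 1.2 0 0.2 0 0 0 0; 1.6 0 0.3 0 0 0 0; 2 0 0.4 0 0 0 0; 2.4 0 0.4 0 0 0 0; 2.8 0 0.5 0 0 0 0; 3 0 0.5 0 0 0 0' 15
python3 -m jog '0.4 0 0 0 0 0 0; 0.8 0 0.1 0 0 0 0; 1.2 0 0.1 0 0 0 0; 1.6 0 0.1 0 0 0 0; 2 0 0.2 0 0 0 0; 2.4 0 0.2 0 0 0 0; 2.8 0 0.3 0 0 0 0; 3 0 0.3 0 0 0 0'
```

```text
time_s: 9.5
position: [0.6359, -0.0646, 0.2466]
tool_rot: [0.707, 0.707, 0.0, 0.001]
contact_force: [-1.2, -1.5, 5.8]
gripper_width: 0.079
time_s: 10.3
position: [0.639, -0.0646, 0.247]
tool_rot: [0.707, 0.707, 0.0, 0.001]
contact_force: [-1.6, -1.4, 6.7]
gripper_width: 0.082
```

```bash
python3 - <<'E'
from rig import manip
import cv2
for n in ("top","scene"):
    d=manip.read_camera(n); cv2.imwrite(f"pics/{n}6.png",d["frame"])
s=cv2.imread("pics/scene6.png")[170:320,190:390]
cv2.imwrite("pics/sc6.png",cv2.resize(s,None,fx=4,fy=4,interpolation=cv2.INTER_CUBIC))
s=cv2.imread("pics/top6.png")[160:285,300:480]
cv2.imwrite("pics/tp6.png",cv2.resize(s,None,fx=4.4,fy=4.4,interpolation=cv2.INTER_CUBIC))
E
```

```text
(no output)
```

View pics/sc6.png

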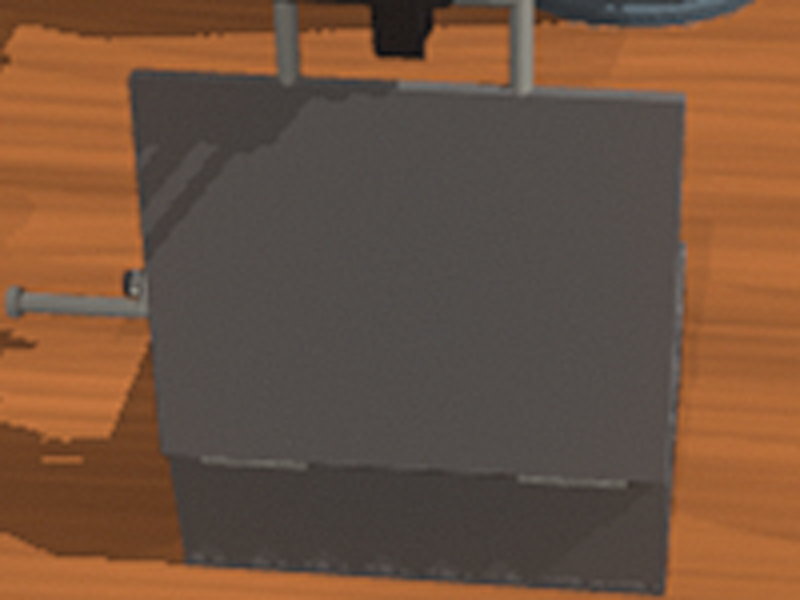

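View pics/tp6.png

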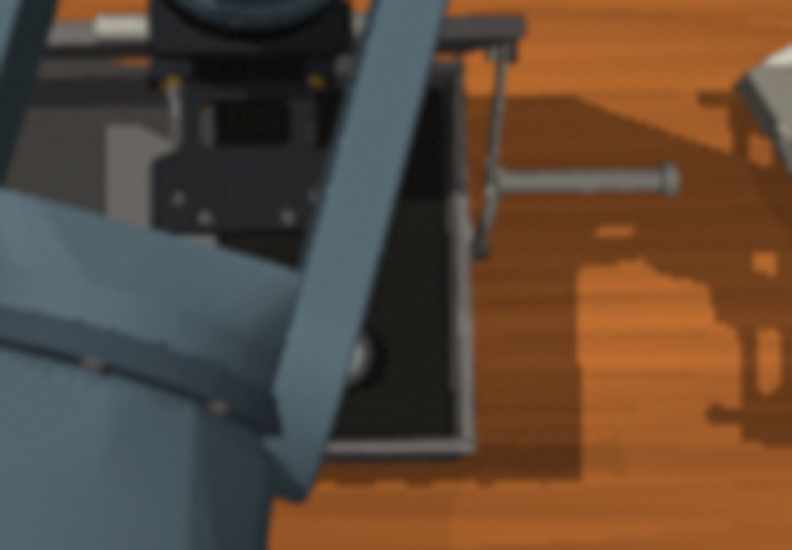

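```bash
python3 - <<'E'
from h import *
k=tri([('scene',(193.5,245)),('top',(452.3,201.1))]); print(k)
k2=tri([('scene',(221.5,246.2)),('top',(416,201.5))]); print(k2)
for th in (1.36,1.38,1.40):
  P=np.array([.6753-.085*np.cos(th),.08+.085*np.sin(th)])
  for K in (k,k2):
    K=K[[0,2]]
    for zp in (.031,.035,.0368,.039):
        A=np.array([.5903,zp]);L2=np.hypot(*(P-K));
        u=(P-A)/np.hypot(*(P-A)); v=K-A
        print(th,zp,'L1 %.1f L2 %.1f off %.1f D %.1f'%(1e3*np.hypot(*v),1e3*L2,1e3*(u[0]*v[1]-u[1]*v[0]),1e3*np.hypot(*(P-A))))
E
```

```text
[ 0.60911198 -0.27640666  0.10950919]
[ 0.61097638 -0.20987316  0.11154607]
1.36 0.031 L1 80.7 L2 72.2 off 18.8 D 148.2
1.36 0.035 L1 76.8 L2 72.2 off 18.0 D 144.7
1.36 0.0368 L1 75.1 L2 72.2 off 17.5 D 143.1
1.36 0.039 L1 73.0 L2 72.2 off 17.0 D 141.1
1.36 0.031 L1 83.2 L2 69.5 off 18.1 D 148.2
1.36 0.035 L1 79.3 L2 69.5 off 17.3 D 144.7
1.36 0.0368 L1 77.6 L2 69.5 off 16.9 D 143.1
1.36 0.039 L1 75.4 L2 69.5 off 16.4 D 141.1
1.38 0.031 L1 80.7 L2 73.6 off 19.5 D 149.3
1.38 0.035 L1 76.8 L2 73.6 off 18.6 D 145.8
1.38 0.0368 L1 75.1 L2 73.6 off 18.2 D 144.2
1.38 0.039 L1 73.0 L2 73.6 off 17.7 D 142.2
1.38 0.031 L1 83.2 L2 70.8 off 18.8 D 149.3
1.38 0.035 L1 79.3 L2 70.8 off 18.0 D 145.8
1.38 0.0368 L1 77.6 L2 70.8 off 17.5 D 144.2
1.38 0.039 L1 75.4 L2 70.8 off 17.0 D 142.2
1.4 0.031 L1 80.7 L2 75.0 off 20.2 D 150.3
1.4 0.035 L1 76.8 L2 75.0 off 19.3 D 146.8
1.4 0.0368 L1 75.1 L2 75.0 off 18.9 D 145.2
1.4 0.039 L1 73.0 L2 75.0 off 18.3 D 143.3
1.4 0.031 L1 83.2 L2 72.2 off 19.5 D 150.3
1.4 0.035 L1 79.3 L2 72.2 off 18.6 D 146.8
1.4 0.0368 L1 77.6 L2 72.2 off 18.2 D 145.2
1.4 0.039 L1 75.4 L2 72.2 off 17.7 D 143.3
```

Knee offset is about 18 mm, so about 13 mm of edge travel remains, with lock near 1.43–1.44. Advance 8 mm, then creep.

```bash
python3 -m jog '1 0 0.3 0 0 0 0; 2 0 0.6 0 0 0 0; 3 0 0.9 0 0 0 0; 4 0 1.2 0 0 0 0; 5 0 1.4 0 0 0 0; 6 0 1.6 0 0 0 0; 7 0 1.7 0 0 0 0; 8 0 1.8 0 0 0 0' 15
python3 -m jog '0.2 0 0 0 0 0 0; 0.4 0 0 0 0 0 0; 0.6 0 0 0 0 0 0; 0.8 0 0.1 0 0 0 0; 1 0 0.1 0 0 0 0; 1.2 0 0.1 0 0 0 0; 1.4 0 0.1 0 0 0 0; 1.4 0 0.1 0 0 0 0'
```

```text
time_s: 11.2
position: [0.6468, -0.0646, 0.248]
tool_rot: [0.707, 0.707, 0.0, 0.0]
contact_force: [-1.4, -0.5, 5.1]
gripper_width: 0.081
time_s: 12.0
position: [0.6482, -0.0646, 0.2483]
tool_rot: [0.707, 0.707, 0.0, 0.0]
contact_force: [-0.5, -2.1, 5.2]
gripper_width: 0.085
```

```bash
python3 -m jog '0.2 0 0 0 0 0 0; 0.4 0 0 0 0 0 0; 0.6 0 0 0 0 0 0; 0.8 0 0.1 0 0 0 0; 1 0 0.1 0 0 0 0; 1.2 0 0.1 0 0 0 0; 1.2 0 0.1 0 0 0 0; 1.2 0 0.1 0 0 0 0'
```

```text
time_s: 12.8
position: [0.6494, -0.0646, 0.2483]
tool_rot: [0.707, 0.707, 0.0, 0.0]
contact_force: [-0.8, -1.8, 5.4]
gripper_width: 0.08
```

```bash
python3 -m jog '0.2 0 0 0 0 0 0; 0.4 0 0 0 0 0 0; 0.6 0 0 0 0 0 0; 0.8 0 0.1 0 0 0 0; 1 0 0.1 0 0 0 0; 1 0 0.1 0 0 0 0; 1 0 0.1 0 0 0 0; 1 0 0.1 0 0 0 0'
```

```text
time_s: 13.6
position: [0.6504, -0.0646, 0.2484]
tool_rot: [0.707, 0.707, 0.0, 0.0]
contact_force: [-0.8, -2.9, 5.8]
gripper_width: 0.083
```

```bash
python3 -m jog '0.2 0 0 0 0 0 0; 0.4 0 0 0 0 0 0; 0.6 0 0 0 0 0 0; 0.8 0 0.1 0 0 0 0; 1 0 0.1 0 0 0 0; 1.2 0 0.1 0 0 0 0; 1.2 0 0.1 0 0 0 0; 1.2 0 0.1 0 0 0 0'
python3 - <<'E'
from rig import manip
import cv2
for n in ("top","scene"):
    d=manip.read_camera(n); cv2.imwrite(f"pics/{n}7.png",d["frame"])
a=cv2.resize(cv2.imread("pics/scene7.png")[210:285,180:260],None,fx=5,fy=5,interpolation=cv2.INTER_CUBIC)
b=cv2.resize(cv2.imread("pics/top7.png")[155:230,390:470],None,fx=5,fy=5,interpolation=cv2.INTER_CUBIC)
cv2.imwrite("pics/c7.png",cv2.hconcat([a,b]))
E
```

```text
time_s: 14.4
position: [0.6516, -0.0646, 0.2485]
tool_rot: [0.707, 0.707, 0.0, 0.0]
contact_force: [-1.0, -1.4, 5.3]
gripper_width: 0.083
```

View pics/c7.png

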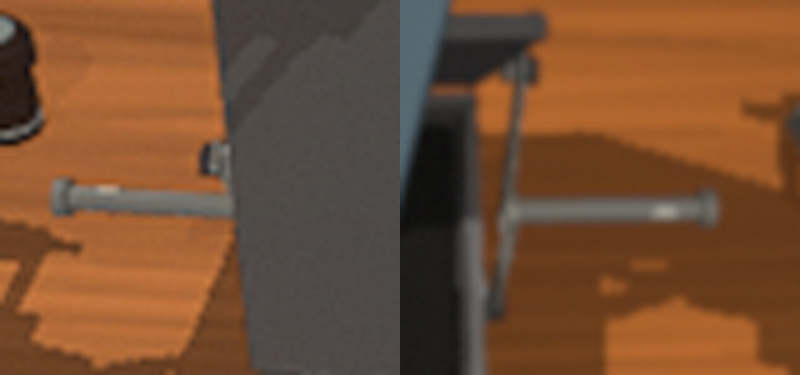

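```bash
python3 - <<'E'
from h import *
k=tri([('scene',(192.4,249.4)),('top',(451.6,196.8))]); print(k)
for th in (1.415,1.435,1.455):
  P=np.array([.6753-.085*np.cos(th),.08+.085*np.sin(th)])
  K=k[[0,2]]
  for zp in (.035,.0368,.039):
        A=np.array([.5903,zp]);L2=np.hypot(*(P-K));
        u=(P-A)/np.hypot(*(P-A)); v=K-A
        print(th,zp,'L1 %.1f L2 %.1f off %.1f D %.1f'%(1e3*np.hypot(*v),1e3*L2,1e3*(u[0]*v[1]-u[1]*v[0]),1e3*np.hypot(*(P-A))))
E
```

```text
[ 0.61878536 -0.27615456  0.1058439 ]
1.415 0.035 L1 76.4 L2 72.5 off 9.6 D 147.6
1.415 0.0368 L1 74.7 L2 72.5 off 9.1 D 146.0
1.415 0.039 L1 72.7 L2 72.5 off 8.6 D 144.1
1.435 0.035 L1 76.4 L2 73.7 off 10.3 D 148.7
1.435 0.0368 L1 74.7 L2 73.7 off 9.8 D 147.1
1.435 0.039 L1 72.7 L2 73.7 off 9.3 D 145.2
1.455 0.035 L1 76.4 L2 74.9 off 11.0 D 149.7
1.455 0.0368 L1 74.7 L2 74.9 off 10.5 D 148.1
1.455 0.039 L1 72.7 L2 74.9 off 9.9 D 146.2
```

Knee offset is about 9.8 mm, leaving roughly 4 mm of edge travel.

```bash
python3 -m jog '0.2 0 0 0 0 0 0; 0.4 0 0 0 0 0 0; 0.6 0 0 0 0 0 0; 0.8 0 0.1 0 0 0 0; 1 0 0.1 0 0 0 0; 1.2 0 0.1 0 0 0 0; 1.5 0 0.2 0 0 0 0; 1.5 0 0.2 0 0 0 0'
```

```text
time_s: 15.3
position: [0.6531, -0.0646, 0.2486]
tool_rot: [0.707, 0.707, 0.0, 0.0]
contact_force: [0.6, -1.3, 4.4]
gripper_width: 0.08
```

```bash
python3 -m jog '0.2 0 0 0 0 0 0; 0.4 0 0 0 0 0 0; 0.6 0 0 0 0 0 0; 0.8 0 0.1 0 0 0 0; 1 0 0.1 0 0 0 0; 1 0 0.1 0 0 0 0; 1 0 0.1 0 0 0 0; 1 0 0.1 0 0 0 0'
```

```text
time_s: 16.1
position: [0.6541, -0.0646, 0.2488]
tool_rot: [0.707, 0.707, 0.0, 0.0]
contact_force: [-0.0, -1.0, 4.7]
gripper_width: 0.08
```

```bash
python3 -m jog '0.2 0 0 0 0 0 0; 0.4 0 0 0 0 0 0; 0.6 0 0 0 0 0 0; 0.8 0 0.1 0 0 0 0; 0.8 0 0.1 0 0 0 0; 0.8 0 0.1 0 0 0 0; 0.8 0 0.1 0 0 0 0; 0.8 0 0.1 0 0 0 0'
```

```text
time_s: 16.9
position: [0.6549, -0.0646, 0.2488]
tool_rot: [0.707, 0.707, 0.0, 0.0]
contact_force: [-0.8, -2.1, 5.2]
gripper_width: 0.08
```

```bash
python3 -m jog '0.2 0 0 0 0 0 0; 0.4 0 0 0 0 0 0; 0.6 0 0 0 0 0 0; 0.6 0 0.1 0 0 0 0; 0.6 0 0.1 0 0 0 0; 0.6 0 0.1 0 0 0 0; 0.6 0 0.1 0 0 0 0; 0.6 0 0.1 0 0 0 0'
```

```text
time_s: 17.7
position: [0.6554, -0.0646, 0.2488]
tool_rot: [0.707, 0.707, 0.0, 0.0]
contact_force: [0.2, -1.9, 4.7]
gripper_width: 0.082
```

```bash
python3 -m jog '0.2 0 0 0 0 0 0; 0.4 0 0 0 0 0 0; 0.6 0 0 0 0 0 0; 0.8 0 0.1 0 0 0 0; 0.8 0 0.1 0 0 0 0; 0.8 0 0.1 0 0 0 0; 0.8 0 0.1 0 0 0 0; 0.8 0 0.1 0 0 0 0'
python3 - <<'E'
from rig import manip
import cv2
for n in ("top","scene"):
    d=manip.read_camera(n); cv2.imwrite(f"pics/{n}8.png",d["frame"])
a=cv2.resize(cv2.imread("pics/scene8.png")[210:285,180:260],None,fx=5,fy=5,interpolation=cv2.INTER_CUBIC)
b=cv2.resize(cv2.imread("pics/top8.png")[155:230,390:470],None,fx=5,fy=5,interpolation=cv2.INTER_CUBIC)
cv2.imwrite("pics/c8.png",cv2.hconcat([a,b]))
E
```

```text
time_s: 18.5
position: [0.6561, -0.0646, 0.2489]
tool_rot: [0.707, 0.707, 0.0, 0.0]
contact_force: [0.5, -1.4, 4.8]
gripper_width: 0.08
```

View pics/c8.png

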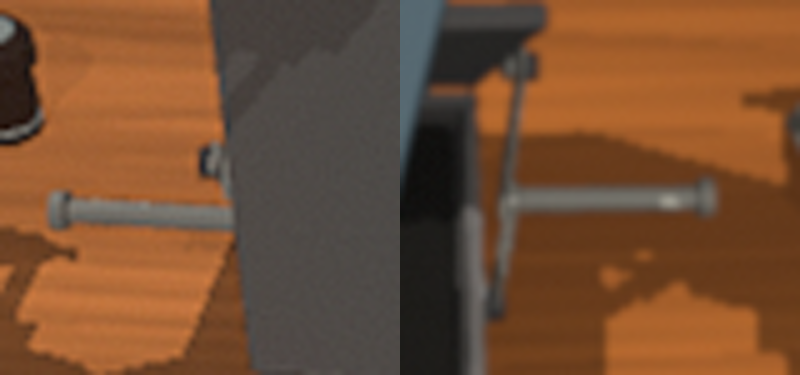

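```bash
python3 - <<'E'
from h import *
k=tri([('scene',(191.8,251.8)),('top',(451.4,194.5))]); print(k)
for th in (1.435,1.455,1.475):
  P=np.array([.6753-.085*np.cos(th),.08+.085*np.sin(th)])
  K=k[[0,2]]
  for zp in (.035,.0368,.039):
        A=np.array([.5903,zp]);L2=np.hypot(*(P-K));
        u=(P-A)/np.hypot(*(P-A)); v=K-A
        print(th,zp,'L1 %.1f L2 %.1f off %.1f D %.1f'%(1e3*np.hypot(*v),1e3*L2,1e3*(u[0]*v[1]-u[1]*v[0]),1e3*np.hypot(*(P-A))))
E
```

```text
[ 0.6239506  -0.27622365  0.10381903]
1.435 0.035 L1 76.6 L2 72.4 off 4.8 D 148.7
1.435 0.0368 L1 75.0 L2 72.4 off 4.3 D 147.1
1.435 0.039 L1 73.0 L2 72.4 off 3.8 D 145.2
1.455 0.035 L1 76.6 L2 73.5 off 5.5 D 149.7
1.455 0.0368 L1 75.0 L2 73.5 off 5.0 D 148.1
1.455 0.039 L1 73.0 L2 73.5 off 4.5 D 146.2
1.475 0.035 L1 76.6 L2 74.6 off 6.2 D 150.7
1.475 0.0368 L1 75.0 L2 74.6 off 5.7 D 149.1
1.475 0.039 L1 73.0 L2 74.6 off 5.1 D 147.3
```

```bash
python3 -m jog '0.2 0 0 0 0 0 0; 0.4 0 0 0 0 0 0; 0.6 0 0 0 0 0 0; 0.8 0 0 0 0 0 0; 0.8 0 0 0 0 0 0; 0.8 0 0 0 0 0 0; 0.8 0 0 0 0 0 0; 0.8 0 0 0 0 0 0'
```

```text
time_s: 19.4
position: [0.6569, -0.0646, 0.249]
tool_rot: [0.707, 0.707, 0.0, 0.0]
contact_force: [-0.2, -2.6, 6.1]
gripper_width: 0.079
```

```bash
python3 -m jog '0.2 0 0 0 0 0 0; 0.4 0 0 0 0 0 0; 0.6 0 0.1 0 0 0 0; 0.6 0 0.1 0 0 0 0; 0.6 0 0.1 0 0 0 0; 0.6 0 0.1 0 0 0 0; 0.6 0 0.1 0 0 0 0; 0.6 0 0.1 0 0 0 0'
```

```text
time_s: 20.2
position: [0.6571, -0.0646, 0.249]
tool_rot: [0.707, 0.707, -0.0, -0.0]
contact_force: [-1.6, -1.9, 5.0]
gripper_width: 0.08
```

```bash
python3 -m jog '0.2 0 0 0 0 0 0; 0.4 0 0 0 0 0 0; 0.4 0 0 0 0 0 0; 0.4 0 0 0 0 0 0; 0.4 0 0 0 0 0 0; 0.4 0 0 0 0 0 0; 0.4 0 0 0 0 0 0; 0.4 0 0 0 0 0 0'
python3 - <<'E'
from rig import manip
import cv2
for n in ("top","scene"):
    d=manip.read_camera(n); cv2.imwrite(f"pics/{n}9.png",d["frame"])
a=cv2.resize(cv2.imread("pics/scene9.png")[210:285,180:260],None,fx=5,fy=5,interpolation=cv2.INTER_CUBIC)
b=cv2.resize(cv2.imread("pics/top9.png")[155:230,390:470],None,fx=5,fy=5,interpolation=cv2.INTER_CUBIC)
cv2.imwrite("pics/c9.png",cv2.hconcat([a,b]))
E
```

```text
time_s: 21.0
position: [0.6575, -0.0646, 0.249]
tool_rot: [0.707, 0.707, -0.0, -0.0]
contact_force: [-2.6, -1.5, 5.6]
gripper_width: 0.081
```

View pics/c9.png

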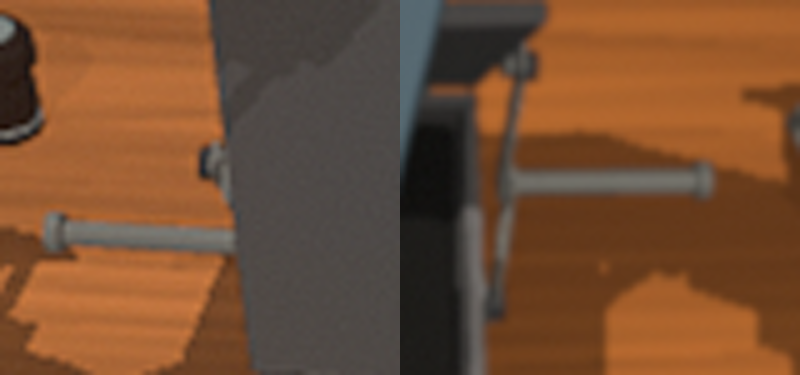

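The knee jumped about 7 mm and a 2.6 N resistance has appeared, so the lid is at the top. Now letting the lid down a few mm so the knee drops onto its stop.

```bash
python3 -m jog '-0.5 0 0 0 0 0 0; -1 0 -0.1 0 0 0 0; -1.5 0 -0.2 0 0 0 0; -2 0 -0.2 0 0 0 0; -2.5 0 -0.3 0 0 0 0; -3 0 -0.3 0 0 0 0; -3.5 0 -0.4 0 0 0 0; -3.5 0 -0.4 0 0 0 0'
python3 - <<'E'
from rig import manip
import cv2
for n in ("top","scene"):
    d=manip.read_camera(n); cv2.imwrite(f"pics/{n}10.png",d["frame"])
a=cv2.resize(cv2.imread("pics/scene10.png")[210:285,180:260],None,fx=5,fy=5,interpolation=cv2.INTER_CUBIC)
b=cv2.resize(cv2.imread("pics/top10.png")[155:230,390:470],None,fx=5,fy=5,interpolation=cv2.INTER_CUBIC)
cv2.imwrite("pics/c10.png",cv2.hconcat([a,b]))
E
```

```text
time_s: 21.9
position: [0.6541, -0.0646, 0.2486]
tool_rot: [0.707, 0.707, -0.0, -0.0]
contact_force: [-1.1, -2.2, 5.9]
gripper_width: 0.079
```

View pics/c10.png

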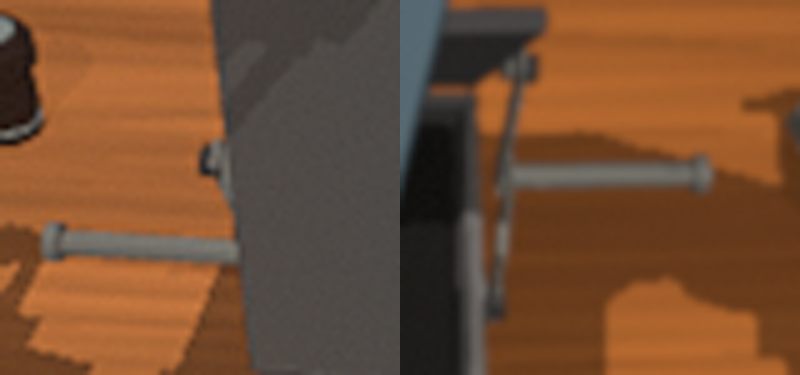

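The knee keeps going rearward as the lid comes down, so it's past the line. Lowering the last bit onto the stop.

```bash
python3 -m jog '-0.3 0 0 0 0 0 0; -0.6 0 -0.1 0 0 0 0; -0.9 0 -0.1 0 0 0 0; -1.2 0 -0.2 0 0 0 0; -1.5 0 -0.2 0 0 0 0; -1.5 0 -0.2 0 0 0 0; -1.5 0 -0.2 0 0 0 0; -1.5 0 -0.2 0 0 0 0'
```

```text
time_s: 22.8
position: [0.6527, -0.0646, 0.2485]
tool_rot: [0.707, 0.707, -0.0, 0.0]
contact_force: [-0.8, -2.1, 6.5]
gripper_width: 0.078
```

```bash
python3 -m jog '-0.2 0 0 0 0 0 0; -0.4 0 0 0 0 0 0; -0.6 0 0 0 0 0 0; -0.8 0 0 0 0 0 0; -0.8 0 0 0 0 0 0; -0.8 0 0 0 0 0 0; -0.8 0 0 0 0 0 0; -0.8 0 0 0 0 0 0'
python3 - <<'E'
from rig import manip
import cv2
for n in ("top","scene"):
    d=manip.read_camera(n); cv2.imwrite(f"pics/{n}11.png",d["frame"])
a=cv2.resize(cv2.imread("pics/scene11.png")[210:285,180:260],None,fx=5,fy=5,interpolation=cv2.INTER_CUBIC)
b=cv2.resize(cv2.imread("pics/top11.png")[155:230,390:470],None,fx=5,fy=5,interpolation=cv2.INTER_CUBIC)
cv2.imwrite("pics/c11.png",cv2.hconcat([a,b]))
E
```

```text
time_s: 23.6
position: [0.6519, -0.0646, 0.2484]
tool_rot: [0.707, 0.707, -0.0, -0.0]
contact_force: [-1.5, -2.5, 4.9]
gripper_width: 0.083
```

View pics/c11.png

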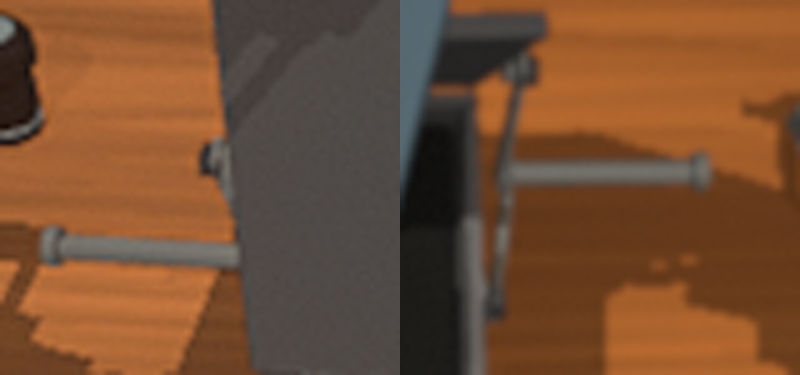

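```bash
python3 -m jog '-0.2 0 0 0 0 0 0; -0.4 0 0 0 0 0 0; -0.6 0 0 0 0 0 0; -0.8 0 0 0 0 0 0; -1 0 0 0 0 0 0; -1 0 0 0 0 0 0; -1 0 0 0 0 0 0; -1 0 0 0 0 0 0'
python3 - <<'E'
from rig import manip
import cv2
for n in ("top","scene"):
    d=manip.read_camera(n); cv2.imwrite(f"pics/{n}12.png",d["frame"])
a=cv2.resize(cv2.imread("pics/scene12.png")[210:285,180:260],None,fx=5,fy=5,interpolation=cv2.INTER_CUBIC)
b=cv2.resize(cv2.imread("pics/top12.png")[155:230,390:470],None,fx=5,fy=5,interpolation=cv2.INTER_CUBIC)
cv2.imwrite("pics/c12.png",cv2.hconcat([a,b]))
E
```

```text
time_s: 24.5
position: [0.6509, -0.0646, 0.2484]
tool_rot: [0.707, 0.707, -0.0, -0.0]
contact_force: [-1.7, -2.3, 4.9]
gripper_width: 0.083
```

View pics/c12.png

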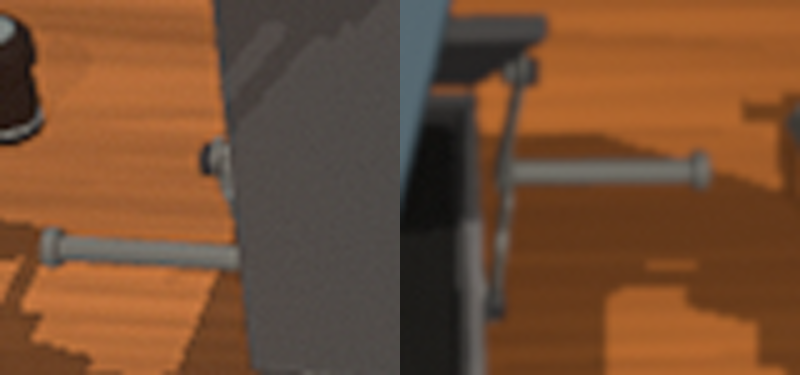

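```bash
python3 -m jog '-0.2 0 0 0 0 0 0; -0.4 0 0 0 0 0 0; -0.6 0 0 0 0 0 0; -0.6 0 0 0 0 0 0; -0.6 0 0 0 0 0 0; -0.6 0 0 0 0 0 0; -0.6 0 0 0 0 0 0; -0.6 0 0 0 0 0 0'
python3 - <<'E'
from rig import manip
o=manip.observe(); print(o['position'],o['contact_force'],o['torque'])
E
```

```text
time_s: 25.4
position: [0.6504, -0.0646, 0.2483]
tool_rot: [0.707, 0.707, -0.0, 0.0]
contact_force: [0.9, -2.3, 4.6]
gripper_width: 0.079
[ 0.65044058 -0.06459973  0.24830762] [ 0.86153405 -2.31282286  4.63394097] [-0.40005284  0.04400915 -0.00526527]
```

```bash
python3 -m jog '-0.2 0 0 0 0 0 0; -0.4 0 0 0 0 0 0; -0.4 0 0 0 0 0 0; -0.4 0 0 0 0 0 0; -0.4 0 0 0 0 0 0; -0.4 0 0 0 0 0 0; -0.4 0 0 0 0 0 0; -0.4 0 0 0 0 0 0'
python3 - <<'E'
from rig import manip
o=manip.observe(); print(o['position'],o['contact_force'],o['torque'])
E
```

```text
time_s: 26.2
position: [0.65, -0.0646, 0.2482]
tool_rot: [0.707, 0.707, -0.0, -0.0]
contact_force: [2.1, -2.5, 2.5]
gripper_width: 0.079
[ 0.6500193  -0.06459113  0.24824023] [ 2.05229027 -2.4936316   2.50523249] [-0.44314001 -0.20324029  0.01036171]
```

Now +2 N supporting force, so the stay is carrying the lid. I'll open only slightly, so the fingers still straddle the bar, and check that it stands.

```bash
python3 -m jog '0 0 0 0 0 0 0.3; 0 0 0 0 0 0 0.3; 0 0 0 0 0 0 0.3; 0 0 0 0 0 0 0.3; 0 0 0 0 0 0 0.3; 0 0 0 0 0 0 0.3; 0 0 0 0 0 0 0.3; 0 0 0 0 0 0 0.3'
python3 - <<'E'
from rig import manip
import cv2
o=manip.observe(); print(o['position'],o['contact_force'],o['torque'])
for n in ("scene","wrist","top"):
    d=manip.read_camera(n); cv2.imwrite(f"pics/{n}13.png",d["frame"])
a=cv2.resize(cv2.imread("pics/scene13.png")[150:285,180:360],None,fx=4,fy=4,interpolation=cv2.INTER_CUBIC)
cv2.imwrite("pics/c13.png",a)
E
```

```text
time_s: 27.0
position: [0.65, -0.0646, 0.2483]
tool_rot: [0.707, 0.707, 0.0, -0.0]
contact_force: [-0.4, -0.5, -0.4]
gripper_width: 0.302
[ 0.65001034 -0.06455505  0.24833022] [-0.41936621 -0.45972833 -0.40609831] [-0.02045579  0.06337827  0.05152285]
```

View pics/c13.png

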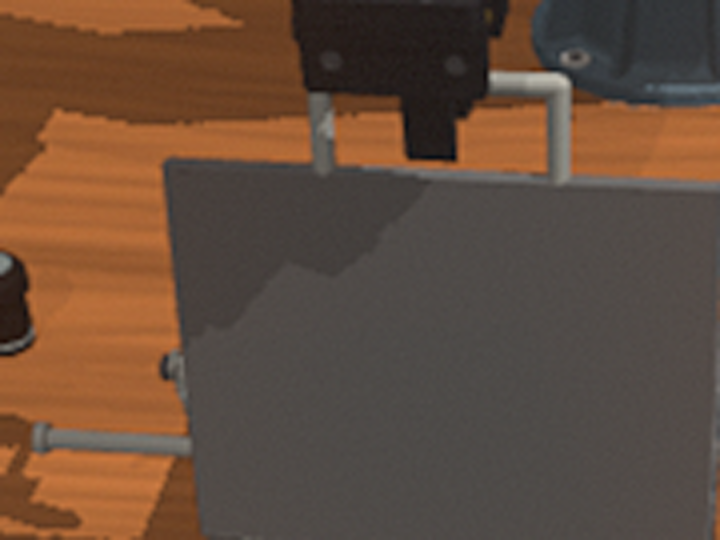

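View pics/wrist13.png

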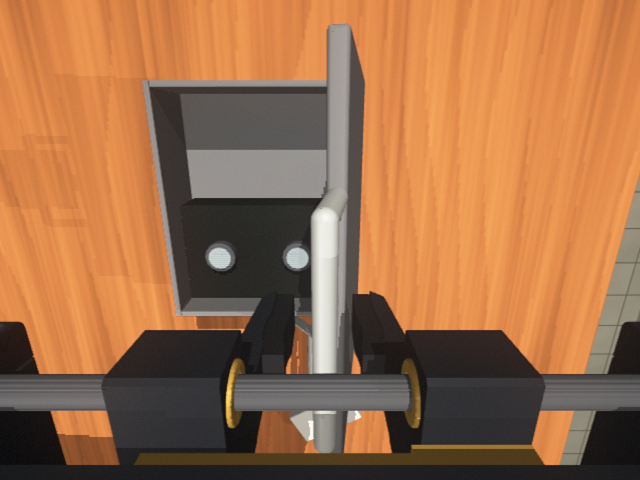

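The bar sits free between the fingers and the forces are about zero, so the lid stands locked. Next is the eyepiece: withdraw upward, then turn the jaws along y.

```bash
python3 -m jog '0 0 35 0 0 0 0.3; 0 0 65 0 0 0 0.3; -25 -36 65 0 0 8 0.8; -50 -72 65 0 0 16 0.8; -76 -108 65 0 0 24 0.8; -101 -145 65 0 0 32 0.8; -126 -181 65 0 0 40 0.8; -151 -217 60 0 0 48 0.8' 15
python3 -m jog '-25 -36 -30 0 0 8 0.8; -50 -72 -60 0 0 16 0.8; -67 -98 -95 0 0 24 0.8; -67 -98 -130 0 0 32 0.8; -67 -98 -165 0 0 40 0.8; -67 -98 -200 0 0 42 0.8; -67 -98 -225 0 0 42 0.8; -67 -98 -225 0 0 42 0.8'
python3 - <<'E'
from rig import manip
import cv2
from h import *
o=manip.observe(); print(o['position'],o['tool_rot'],o['contact_force'])
for n in ("wrist","scene"):
    d=manip.read_camera(n); cv2.imwrite(f"pics/{n}14.png",d["frame"])
print(wproj(o['position'],o['tool_rot'],[.4316,-.3800,.056]))
E
```

```text
time_s: 27.95
position: [0.4981, -0.2831, 0.3093]
tool_rot: [0.356, 0.934, -0.0, 0.001]
contact_force: [0.0, -0.1, 0.3]
gripper_width: 0.794
time_s: 28.75
position: [0.4299, -0.3771, 0.0794]
tool_rot: [0.001, 1.0, 0.003, -0.002]
contact_force: [-1.0, -0.3, -0.5]
gripper_width: 0.799
[ 0.42993106 -0.37706543  0.07937899] [ 5.60985113e-04  9.99992570e-01  3.03926087e-03 -2.30375060e-03] [-0.97769136 -0.33731892 -0.46675715]
(np.float64(318.60721631300555), np.float64(266.71663446720316))
```

View pics/wrist14.png

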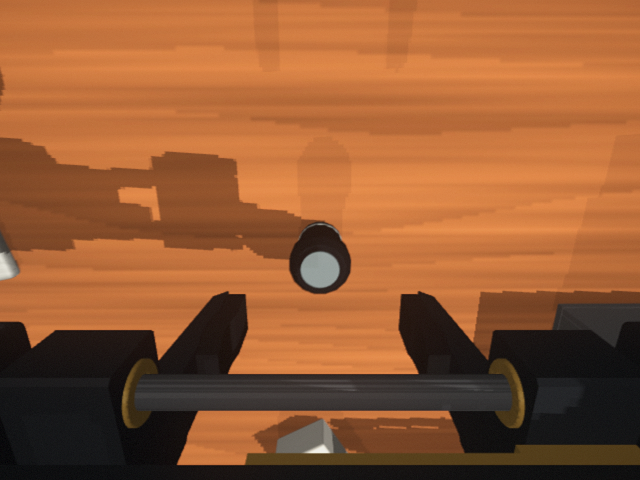

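View pics/scene14.png

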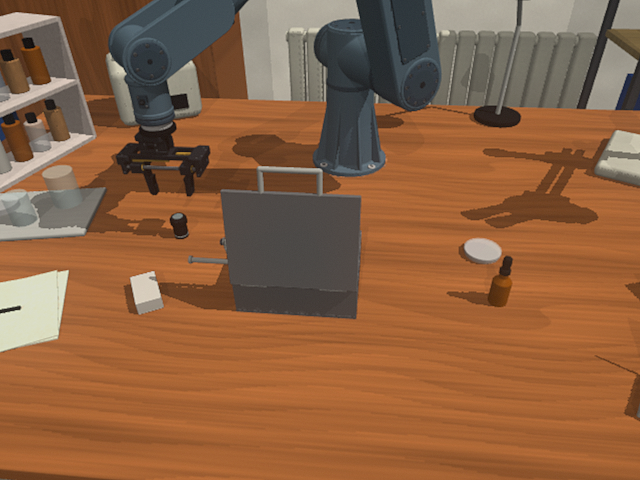

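The wrist view has the eyepiece top at (320, 269) against a predicted (319, 267), which agrees, and the lid stands unaided. Descend and grip it.

```bash
python3 -m jog '1.5 -3 -20 0 0 0 0.8; 1.5 -3 -40 0 0 0 0.8; 1.5 -3 -60 0 0 0 0.8; 1.5 -3 -80 0 0 0 0.8; 1.5 -3 -87 0 0 0 0.8; 1.5 -3 -87 0 0 0 0; 1.5 -3 -87 0 0 0 0; 1.5 -3 -87 0 0 0 0' 15
python3 - <<'E'
from rig import manip
import cv2
o=manip.observe(); print(o['position'],o['contact_force'])
d=manip.read_camera("scene"); a=cv2.resize(d["frame"][120:270,90:260],None,fx=4,fy=4,interpolation=cv2.INTER_CUBIC)
cv2.imwrite("pics/c15.png",a)
E
```

```text
time_s: 29.65
position: [0.4344, -0.3836, -0.002]
tool_rot: [0.0, 1.0, -0.001, 0.001]
contact_force: [0.4, 1.8, 1.5]
gripper_width: 0.552
[ 0.43437077 -0.38359452 -0.00203808] [0.42072732 1.80245028 1.52402478]
```

View pics/c15.png

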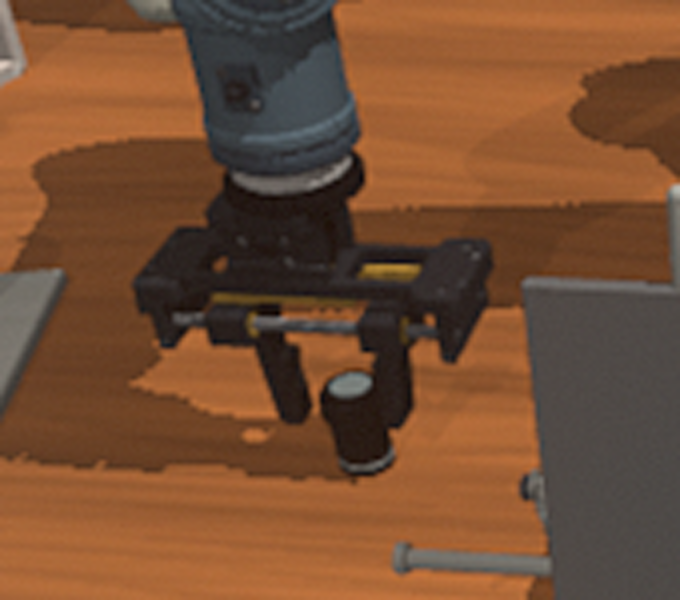

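```bash
python3 -m jog '0 0 0 0 0 0 0; 0 0 0 0 0 0 0; 0 0 0 0 0 0 0; 0 0 0 0 0 0 0; 0 0 0 0 0 0 0; 0 0 0 0 0 0 0; 0 0 0 0 0 0 0; 0 0 0 0 0 0 0'
python3 - <<'E'
from rig import manip
import cv2
o=manip.observe(); print(o['position'],o['contact_force'])
d=manip.read_camera("scene"); a=cv2.resize(d["frame"][150:250,120:240],None,fx=5,fy=5,interpolation=cv2.INTER_CUBIC)
cv2.imwrite("pics/c16.png",a)
d=manip.read_camera("wrist");cv2.imwrite("pics/w16.png",d["frame"])
E
```

```text
time_s: 30.5
position: [0.4341, -0.383, -0.0028]
tool_rot: [0.0, 1.0, -0.0, 0.0]
contact_force: [-0.2, 1.6, 6.1]
gripper_width: 0.443
[ 0.4340933  -0.38301807 -0.00276271] [-0.15152151  1.62631432  6.07767293]
```

View pics/c16.png

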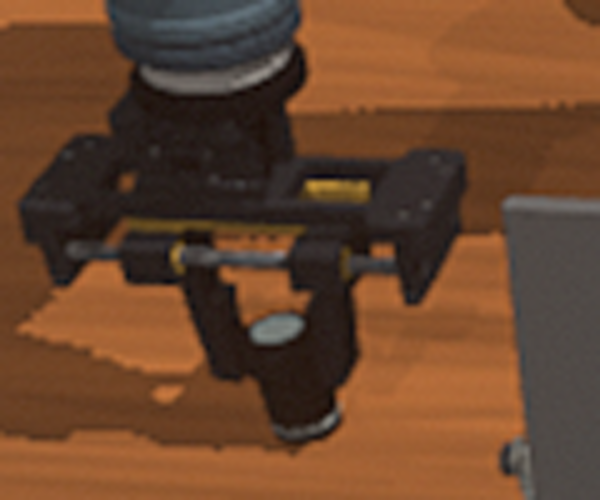

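View pics/w16.png

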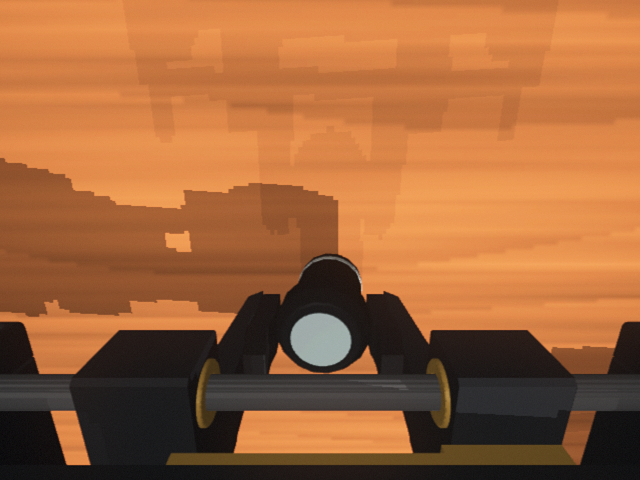

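The eyepiece is gripped on its 40 mm part (opening 39 mm). Lifting and carrying it to the bay.

```bash
python3 -m jog '0 0 30 0 0 0 0; 5 5 70 0 0 0 0; 20 35 110 0 0 0 0; 37 80 130 0 0 0 0; 52 128 130 0 0 0 0; 67 176 130 0 0 0 0; 82 224 130 0 0 0 0; 96 270 130 0 0 0 0'
python3 -m jog '8 36 0 0 0 0 0; 14 72 0 0 0 0 0; 15 95 0 0 0 0 0; 15 104 -10 0 0 0 0; 15 104 -25 0 0 0 0; 15 104 -40 0 0 0 0; 15 104 -55 0 0 0 0; 15 104 -55 0 0 0 0'
python3 - <<'E'
from rig import manip
import cv2
o=manip.observe(); print(o['position'],o['contact_force'])
d=manip.read_camera("wrist");cv2.imwrite("pics/w17.png",d["frame"])
d=manip.read_camera("scene");cv2.imwrite("pics/s17.png",d["frame"])
E
```

```text
time_s: 31.4
position: [0.5288, -0.1132, 0.1263]
tool_rot: [0.001, 1.0, -0.0, 0.0]
contact_force: [0.6, -0.9, -1.0]
gripper_width: 0.442
time_s: 32.2
position: [0.5415, -0.0114, 0.0682]
tool_rot: [0.001, 1.0, 0.001, -0.003]
contact_force: [-0.4, 0.7, -0.2]
gripper_width: 0.444
[ 0.54145538 -0.01144161  0.06821275] [-0.41931379  0.70629388 -0.20045045]
```

View pics/w17.png

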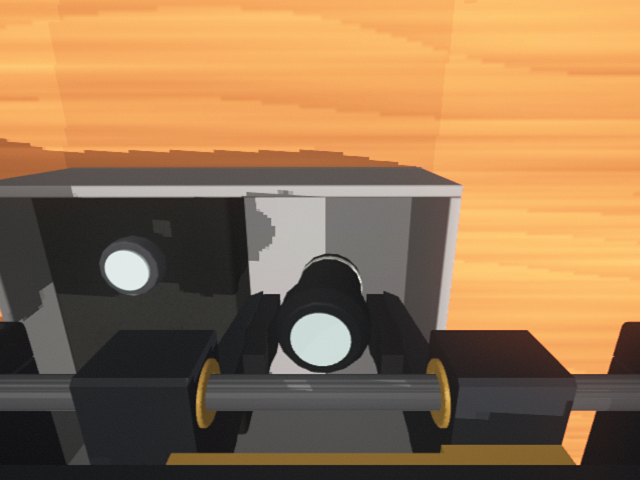

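View pics/s17.png

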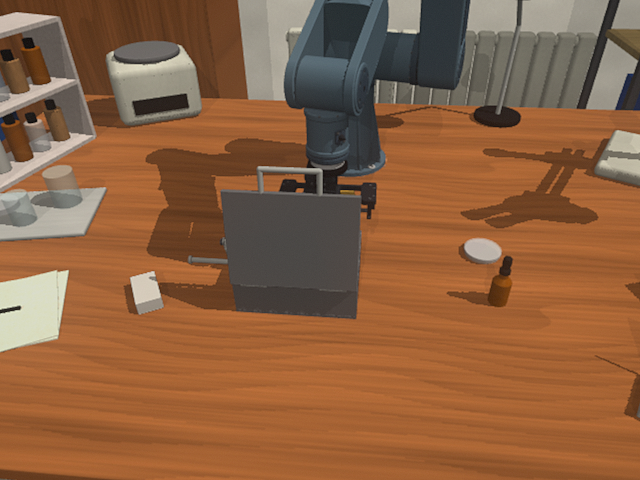

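The eyepiece is centred over the bay and clear of the walls. Lowering.

```bash
python3 -m jog '0 2 -12 0 0 0 0; 0 3 -24 0 0 0 0; 0 3 -36 0 0 0 0; 0 3 -48 0 0 0 0; 0 3 -56 0 0 0 0; 0 3 -61 0 0 0 0; 0 3 -63 0 0 0 0; 0 3 -63 0 0 0 0'
python3 - <<'E'
from rig import manip
o=manip.observe(); print(o['position'],o['contact_force'])
E
```

```text
time_s: 33.1
position: [0.5437, -0.0081, 0.0082]
tool_rot: [0.0, 1.0, 0.0, -0.0]
contact_force: [0.5, -0.5, -1.0]
gripper_width: 0.444
[ 0.5437392  -0.00812486  0.00817699] [ 0.45690104 -0.54014153 -1.02035459]
```

```bash
python3 -m jog '0 0 -1 0 0 0 0; 0 0 -2 0 0 0 0; 0 0 -3 0 0 0 0; 0 0 -4 0 0 0 0; 0 0 -5 0 0 0 0; 0 0 -5 0 0 0 0; 0 0 -5 0 0 0 0; 0 0 -5 0 0 0 0'
```

```text
time_s: 33.9
position: [0.5439, -0.0081, 0.0034]
tool_rot: [0.0, 1.0, -0.0, 0.0]
contact_force: [-0.0, 1.4, 1.2]
gripper_width: 0.444
```

Light floor contact (Fz −1.0 → +1.2 N). Release.

```bash
python3 -m jog '0 0 -0.5 0 0 0 0; 0 0 -0.5 0 0 0 0.58; 0 0 -0.5 0 0 0 0.58; 0 0 -0.5 0 0 0 0.58; 0 0 5 0 0 0 0.58; 0 0 20 0 0 0 0.58; 0 0 45 0 0 0 0.58; 0 0 80 0 0 0 0.58'
python3 - <<'E'
from rig import manip
import cv2
o=manip.observe(); print(o['position'],o['contact_force'])
d=manip.read_camera("wrist");cv2.imwrite("pics/w18.png",d["frame"])
E
```

```text
time_s: 34.7
position: [0.5426, -0.0079, 0.0839]
tool_rot: [0.0, 1.0, 0.0, -0.001]
contact_force: [0.4, -0.6, -0.2]
gripper_width: 0.58
[ 0.54256797 -0.00788962  0.08386917] [ 0.39728327 -0.57909794 -0.19983453]
```

View pics/w18.png

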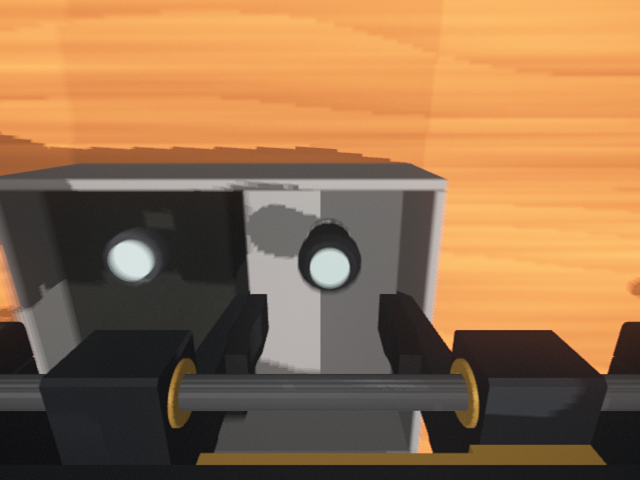

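The eyepiece stands upright in the bay. Now locating the locked stay bar.

```bash
python3 - <<'E'
import cv2
from h import *
b=cv2.resize(cv2.imread("pics/top13.png")[155:230,390:470],None,fx=5,fy=5,interpolation=cv2.INTER_CUBIC)
a=cv2.resize(cv2.imread("pics/scene13.png")[210:285,180:260],None,fx=5,fy=5,interpolation=cv2.INTER_CUBIC)
cv2.imwrite("pics/c13b.png",cv2.hconcat([a,b]))
E
```

```text
(no output)
```

View pics/c13b.png

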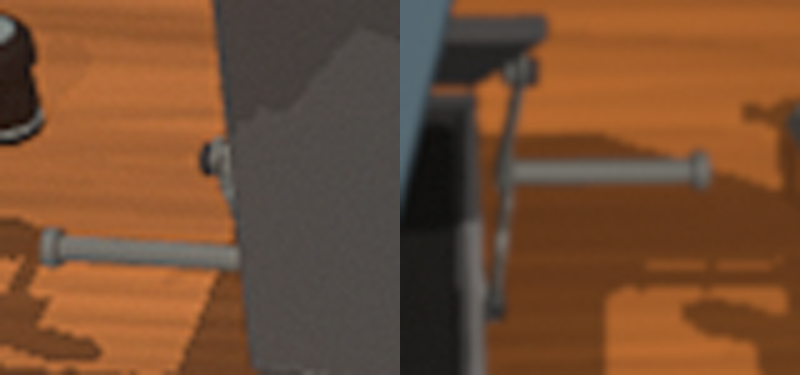

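```bash
python3 - <<'E'
from h import *
k=tri([('scene',(190.2,259.4)),('top',(450.3,189.1))]); print(k)
k2=tri([('scene',(225,261.2)),('top',(416,189.4))]); print(k2)
for zp in (.031,.035,.0368,.039):
    v=k[[0,2]]-np.array([.5903,zp]); print(zp,np.hypot(*v),np.degrees(np.arctan2(v[1],v[0])))
print(proj('top',[[.637,-.27,.093],[.636,-.249,.092]]),proj('scene',[[.637,-.27,.093]]))
E
```

```text
[ 0.63714303 -0.27651714  0.09503429]
[ 0.63749136 -0.20570252  0.09563746]
0.031 0.07933889029302918 53.8133977989654
0.035 0.07614712854035109 52.0361108043973
0.0368 0.07473621436322486 51.18718185479034
0.039 0.07303499748033258 50.10536449450454
[[447.34624432 189.28870372]
 [437.18980548 189.98921209]] [[194.04251911 260.38079191]]
```

The stay bar axis is at (0.637, z 0.095), 74.7 mm from a lower pin at z≈0.037, which is consistent. I'll turn the jaws back along x and come in over it at y≈−0.252, keeping away from the lid.

```bash
python3 -m jog '0 -20 40 0 0 -8 0.58; -10 -60 70 0 0 -16 0.4; -20 -105 70 0 0 -24 0.4; -20 -150 70 0 0 -32 0.4; -20 -195 70 0 0 -40 0.4; -20 -225 70 0 0 -48 0.4; -20 -244 70 0 0 -56 0.4; -20 -244 70 0 0 -64 0.4' 15
python3 -m jog '0 0 0 0 0 -8 0.4; 0 0 0 0 0 -16 0.4; 0 0 0 0 0 -24 0.4; 30 0 -15 0 0 -26 0.4; 65 0 -30 0 0 -26 0.4; 95 0 -45 0 0 -26 0.4; 114 0 -50 0 0 -26 0.4; 114 0 -50 0 0 -26 0.4'
python3 - <<'E'
from rig import manip
import cv2
from h import *
o=manip.observe(); print(o['position'],o['tool_rot'],o['contact_force'])
d=manip.read_camera("wrist");cv2.imwrite("pics/w19.png",d["frame"])
for P in ([.637,-.27,.095],[.637,-.2,.095]): print(wproj(o['position'],o['tool_rot'],P))
E
```

```text
time_s: 35.55
position: [0.5237, -0.2553, 0.1547]
tool_rot: [0.534, 0.845, -0.0, 0.001]
contact_force: [-0.9, -0.1, -0.7]
gripper_width: 0.397
time_s: 36.35
position: [0.6391, -0.2516, 0.103]
tool_rot: [0.707, 0.707, 0.0, -0.0]
contact_force: [-0.6, 0.1, -0.4]
gripper_width: 0.401
[ 0.639072   -0.25159004  0.10295627] [ 7.06915596e-01  7.07297901e-01  1.02879870e-04 -9.08123389e-05] [-0.62552953  0.08058643 -0.41007344]
(np.float64(320.06901675494737), np.float64(302.4340019020643))
(np.float64(319.88473707188444), np.float64(184.87104033426522))
```

View pics/w19.png

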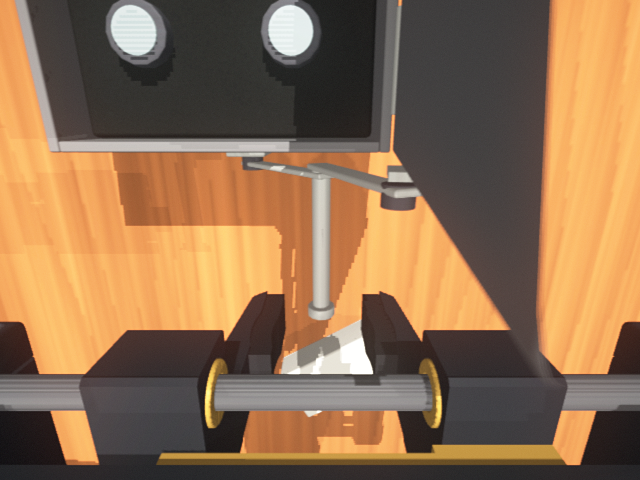

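The wrist view shows the cross bar along column 320 (rows 175–315), centred between the fingers. Descend and grip.

```bash
python3 -m jog '-2 -2 -20 0 0 0 0.4; -2 -3 -40 0 0 0 0.4; -2 -3 -56 0 0 0 0.4; -2 -3 -64 0 0 0 0.4; -2 -3 -64 0 0 0 0.4; -2 -3 -64 0 0 0 0; -2 -3 -64 0 0 0 0; -2 -3 -64 0 0 0 0' 15
python3 - <<'E'
from rig import manip
import cv2
o=manip.observe(); print(o['position'],o['tool_rot'],o['contact_force'])
d=manip.read_camera("wrist");cv2.imwrite("pics/w20.png",d["frame"])
E
```

```text
time_s: 37.2
position: [0.6364, -0.2555, 0.0404]
tool_rot: [0.707, 0.707, 0.0, 0.001]
contact_force: [0.1, 0.0, 0.3]
gripper_width: 0.155
[ 0.63637201 -0.25548459  0.04042639] [7.07350953e-01 7.06862015e-01 1.95983072e-04 8.26142332e-04] [0.12167619 0.01473549 0.26254226]
```

View pics/w20.png

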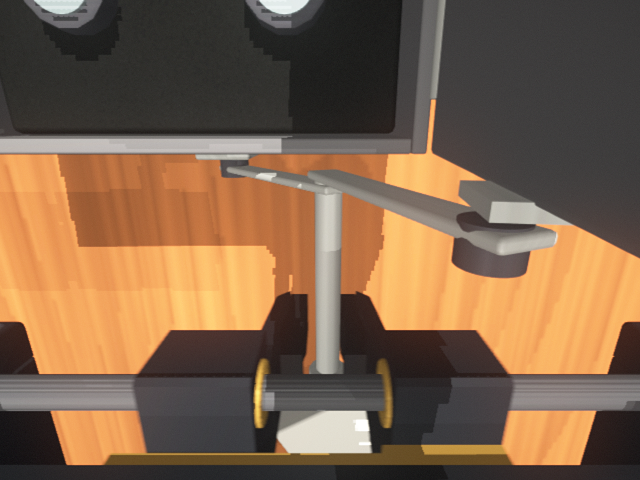

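```bash
python3 -m jog '0 0 0 0 0 0 0; 0 0 0 0 0 0 0; 0 0 0 0 0 0 0; 0 0 0 0 0 0 0; -1 0 0.7 0 0 0 0; -2 0 1.5 0 0 0 0; -3 0 2.3 0 0 0 0; -4 0 3 0 0 0 0' 15
```

```text
time_s: 38.05
position: [0.6328, -0.2555, 0.0432]
tool_rot: [0.707, 0.707, 0.0, 0.001]
contact_force: [4.8, 0.1, 5.2]
gripper_width: 0.096
```

Radial misfit is about 7 N and tangential about 1 N. Easing outward and continuing through the line.

```bash
python3 -m jog '-0.7 0 1.1 0 0 0 0; -1.9 0 2 0 0 0 0; -3.4 0 3 0 0 0 0; -5.1 0 4.2 0 0 0 0; -6.5 0 5 0 0 0 0; -8 0 5.8 0 0 0 0; -9.5 0 6.6 0 0 0 0; -10.9 0 7.3 0 0 0 0'
python3 - <<'E'
from rig import manip
import cv2
o=manip.observe(); print(o['position'],o['contact_force'],o['torque'])
d=manip.read_camera("scene"); a=cv2.resize(d["frame"][130:330,180:380],None,fx=3,fy=3,interpolation=cv2.INTER_CUBIC)
cv2.imwrite("pics/c21.png",a)
E
```

```text
time_s: 38.85
position: [0.6201, -0.2552, 0.0492]
tool_rot: [0.707, 0.707, -0.0, -0.001]
contact_force: [2.7, -3.0, 0.6]
gripper_width: 0.088
[ 0.62008928 -0.25518368  0.04919373] [ 2.7364166  -2.95520182  0.63552045] [-0.47428024 -0.29461106  0.0093412 ]
```

View pics/c21.png

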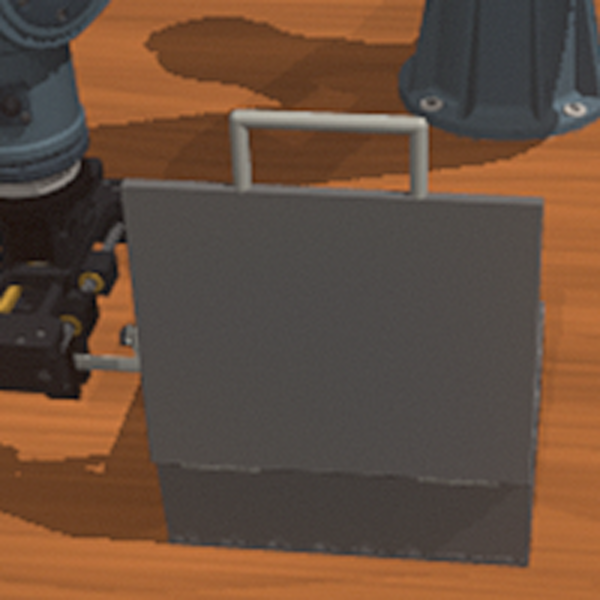

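Past the line and carrying the lid. Following the circle slowly.

```bash
python3 -m jog '-2.4 0 1.1 0 0 0 0; -4.9 0 2 0 0 0 0; -7.3 0 2.8 0 0 0 0; -9.8 0 3.6 0 0 0 0; -12.3 0 4.3 0 0 0 0; -14.9 0 4.9 0 0 0 0; -17.4 0 5.4 0 0 0 0; -20 0 5.8 0 0 0 0'
```

```text
time_s: 39.7
position: [0.5998, -0.2545, 0.0544]
tool_rot: [0.707, 0.707, -0.0, -0.001]
contact_force: [-1.5, -2.2, -11.0]
gripper_width: 0.089
```

```bash
python3 -m jog '-3.3 0 -0.4 0 0 0 0; -6.5 0 -0.3 0 0 0 0; -9.8 0 -0.2 0 0 0 0; -13.1 0 -0.3 0 0 0 0; -16.3 0 -0.5 0 0 0 0; -19.6 0 -0.8 0 0 0 0; -22.8 0 -1.3 0 0 0 0; -26 0 -2 0 0 0 0'
```

```text
time_s: 40.5
position: [0.5747, -0.2548, 0.0534]
tool_rot: [0.707, 0.707, 0.0, -0.0]
contact_force: [0.6, 0.9, -7.0]
gripper_width: 0.088
```

```bash
python3 -m jog '-3.1 0 -1 0 0 0 0; -6.3 0 -2 0 0 0 0; -9.3 0 -3 0 0 0 0; -12.4 0 -4.2 0 0 0 0; -15.4 0 -5.5 0 0 0 0; -18.3 0 -6.9 0 0 0 0; -21.2 0 -8.5 0 0 0 0; -23.4 0 -9.9 0 0 0 0'
python3 - <<'E'
from rig import manip
import cv2
o=manip.observe(); print(o['position'],o['contact_force'],o['torque'])
d=manip.read_camera("scene"); a=cv2.resize(d["frame"][130:330,180:380],None,fx=3,fy=3,interpolation=cv2.INTER_CUBIC)
cv2.imwrite("pics/c22.png",a)
E
```

```text
time_s: 41.3
position: [0.5511, -0.2551, 0.0433]
tool_rot: [0.707, 0.707, -0.0, -0.0]
contact_force: [1.1, 3.0, -7.4]
gripper_width: 0.088
[ 0.5511159  -0.25510674  0.04333891] [ 1.05264894  2.96910291 -7.40342202] [ 0.28470719 -0.26428476 -0.03371764]
```

View pics/c22.png

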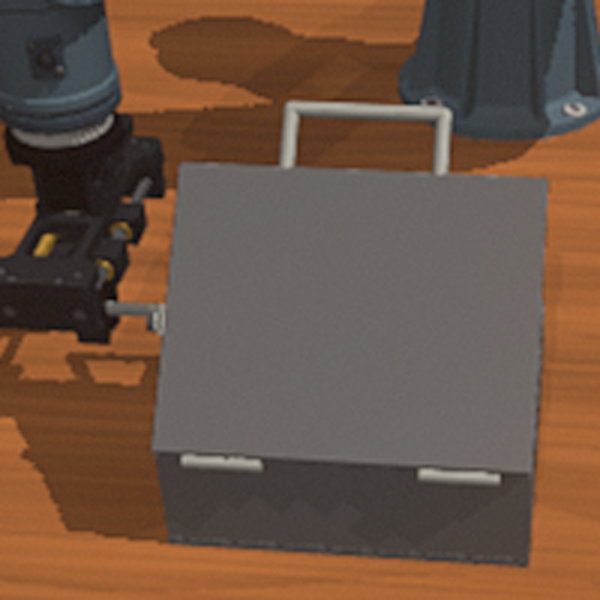

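The lid is following, at about half open. Continuing.

```bash
python3 -m jog '-2.2 0 -1.7 0 0 0 0; -4.3 0 -3.2 0 0 0 0; -6.4 0 -4.7 0 0 0 0; -8.4 0 -6.4 0 0 0 0; -10.4 0 -8.1 0 0 0 0; -12.3 0 -9.9 0 0 0 0; -14.1 0 -11.7 0 0 0 0; -15.9 0 -13.6 0 0 0 0'
```

```text
time_s: 42.15
position: [0.5354, -0.2552, 0.0298]
tool_rot: [0.707, 0.707, -0.0, 0.0]
contact_force: [1.2, 1.9, -8.3]
gripper_width: 0.093
```

```bash
python3 -m jog '-1.3 0 -1.5 0 0 0 0; -2.6 0 -3 0 0 0 0; -3.8 0 -4.5 0 0 0 0; -4.9 0 -6.1 0 0 0 0; -6.1 0 -7.7 0 0 0 0; -7.1 0 -9.3 0 0 0 0; -8.2 0 -11 0 0 0 0; -9.2 0 -12.6 0 0 0 0'
python3 - <<'E'
from rig import manip
import cv2
o=manip.observe(); print(o['position'],o['contact_force'],o['torque'])
d=manip.read_camera("scene"); a=cv2.resize(d["frame"][130:330,180:380],None,fx=3,fy=3,interpolation=cv2.INTER_CUBIC)
cv2.imwrite("pics/c23.png",a)
E
```

```text
time_s: 42.95
position: [0.5262, -0.2551, 0.0171]
tool_rot: [0.707, 0.707, -0.0, -0.0]
contact_force: [0.2, 0.8, -8.5]
gripper_width: 0.091
[ 0.52619304 -0.25514787  0.01711124] [ 0.22202195  0.75896507 -8.54810165] [ 0.00835868 -0.0702525  -0.01525241]
```

View pics/c23.png

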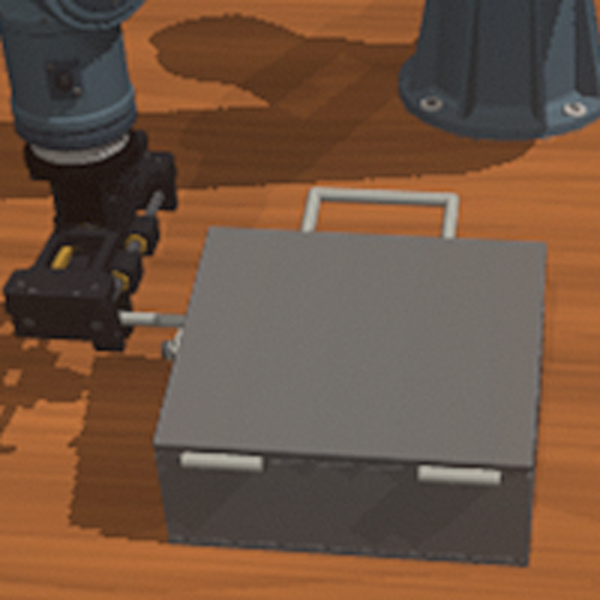

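```bash
python3 -m jog '-0.6 0 -1.2 0 0 0 0; -1.3 0 -2.3 0 0 0 0; -1.9 0 -3.5 0 0 0 0; -2.4 0 -4.7 0 0 0 0; -3 0 -5.8 0 0 0 0; -3.5 0 -7 0 0 0 0; -4.1 0 -8.2 0 0 0 0; -4.3 0 -8.8 0 0 0 0'
python3 -m jog '-0.1 0 -0.4 0 0 0 0; -0.2 0 -0.8 0 0 0 0; -0.4 0 -1.2 0 0 0 0; -0.5 0 -1.6 0 0 0 0; -0.6 0 -2 0 0 0 0; -0.7 0 -2.4 0 0 0 0; -0.7 0 -2.4 0 0 0 0; -0.7 0 -2.4 0 0 0 0'
python3 - <<'E'
from rig import manip
import cv2
d=manip.read_camera("scene"); a=cv2.resize(d["frame"][180:330,200:380],None,fx=4,fy=4,interpolation=cv2.INTER_CUBIC)
cv2.imwrite("pics/c24.png",a)
E
```

```text
time_s: 43.8
position: [0.5213, -0.255, 0.0079]
tool_rot: [0.707, 0.707, -0.0, -0.001]
contact_force: [-1.0, -1.2, -12.7]
gripper_width: 0.091
time_s: 44.6
position: [0.5214, -0.2554, 0.0065]
tool_rot: [0.707, 0.707, -0.0, 0.0]
contact_force: [-5.3, -2.3, -8.4]
gripper_width: 0.094
```

View pics/c24.png

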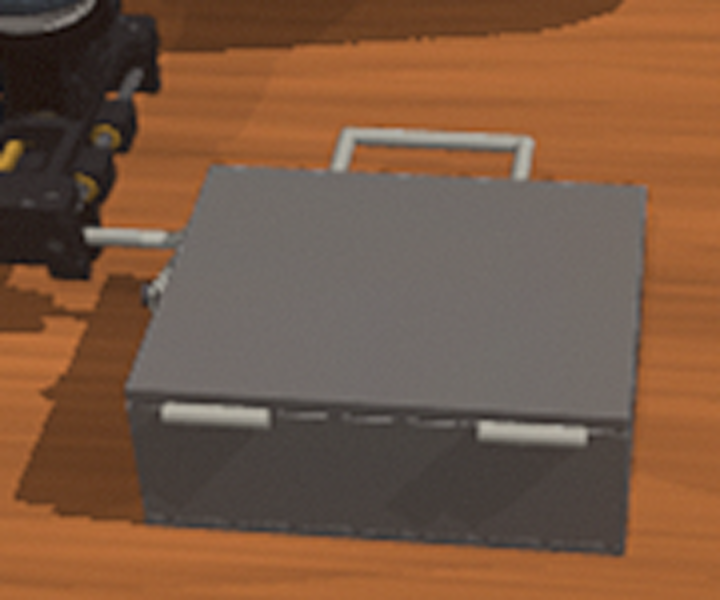

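The lid top corners are back at their original pixels, so it's essentially shut. Relaxing the residual forces before letting go.

```bash
python3 -m jog '-0.2 0 -0.2 0 0 0 0; -0.4 0 -0.4 0 0 0 0; -0.5 0 -0.6 0 0 0 0; -0.5 0 -0.8 0 0 0 0; -0.5 0 -0.8 0 0 0 0; -0.5 0 -0.8 0 0 0 0; -0.5 0 -0.8 0 0 0 0; -0.5 0 -0.8 0 0 0 0'
```

```text
time_s: 45.45
position: [0.5212, -0.2553, 0.0056]
tool_rot: [0.707, 0.707, 0.0, 0.0]
contact_force: [-2.3, -1.0, -3.4]
gripper_width: 0.095
```

```bash
python3 -m jog '-0.1 0 -0.2 0 0 0 0; -0.2 0 -0.4 0 0 0 0; -0.3 0 -0.6 0 0 0 0; -0.3 0 -0.8 0 0 0 0; -0.3 0 -0.8 0 0 0 0; -0.3 0 -0.8 0 0 0 0; -0.3 0 -0.8 0 0 0 0; -0.3 0 -0.8 0 0 0 0'
python3 - <<'E'
from rig import manip
import cv2
d=manip.read_camera("scene"); s0=cv2.imread("pics/scene0.png")
a=cv2.resize(d["frame"][200:300,220:370],None,fx=4,fy=4,interpolation=cv2.INTER_CUBIC)
b=cv2.resize(s0[200:300,220:370],None,fx=4,fy=4,interpolation=cv2.INTER_CUBIC)
cv2.imwrite("pics/c25.png",cv2.resize(cv2.vconcat([a,b]),None,fx=.75,fy=.75))
df=cv2.absdiff(d["frame"],s0).max(2)[205:320,250:366]; print((df>40).sum())
cv2.imwrite("pics/d25.png",cv2.resize(df,None,fx=4,fy=4)*3)
E
```

```text
time_s: 46.25
position: [0.5209, -0.2552, 0.0048]
tool_rot: [0.707, 0.707, 0.0, 0.0]
contact_force: [1.1, -0.6, 0.6]
gripper_width: 0.091
0
```

View pics/c25.png

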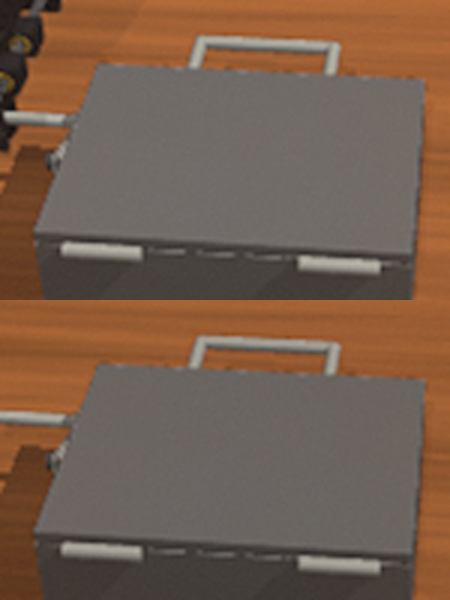

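View pics/d25.png

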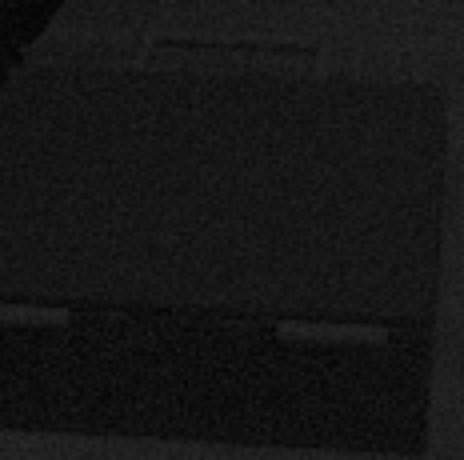

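The image difference to the original is nil and the forces are about zero, so the lid is fully shut. Open and withdraw upward.

```bash
python3 -m jog '0 0 0 0 0 0 0.35; 0 0 0 0 0 0 0.35; 0 0 0 0 0 0 0.35; 0 0 0 0 0 0 0.35; 0 0 10 0 0 0 0.35; 0 0 30 0 0 0 0.35; 0 0 65 0 0 0 0.35; 0 -20 105 0 0 0 0.35'
python3 -m jog '-10 -30 20 0 0 0 0.35; -20 -60 40 0 0 0 0.35; -30 -90 60 0 0 0 0.35; -40 -110 80 0 0 0 0.35; -40 -110 80 0 0 0 0.35; -40 -110 80 0 0 0 0.35; -40 -110 80 0 0 0 0.35; -40 -110 80 0 0 0 0.35'
python3 - <<'E'
from rig import manip
import cv2
o=manip.observe(); print(o['position'],o['contact_force'],o['time_s'])
d=manip.read_camera("scene"); s0=cv2.imread("pics/scene0.png"); cv2.imwrite("pics/s26.png",d["frame"])
df=cv2.absdiff(d["frame"],s0).max(2); print((df[205:320,250:366]>40).sum(), 'box/dropper/dish',(df[270:315,125:165]>60).sum(),(df[235:310,460:515]>60).sum())
d=manip.read_camera("top"); cv2.imwrite("pics/t26.png",d["frame"])
E
```

```text
time_s: 47.1
position: [0.5196, -0.2726, 0.1098]
tool_rot: [0.707, 0.708, 0.0, -0.002]
contact_force: [0.1, -0.8, -0.6]
gripper_width: 0.346
time_s: 47.9
position: [0.4805, -0.3835, 0.1883]
tool_rot: [0.707, 0.707, 0.0, -0.001]
contact_force: [-0.1, 0.8, -0.2]
gripper_width: 0.351
[ 0.48053567 -0.38347436  0.18828845] [-0.0927791   0.78878286 -0.17436156] 47.9
0 box/dropper/dish 0 0
```

View pics/s26.png

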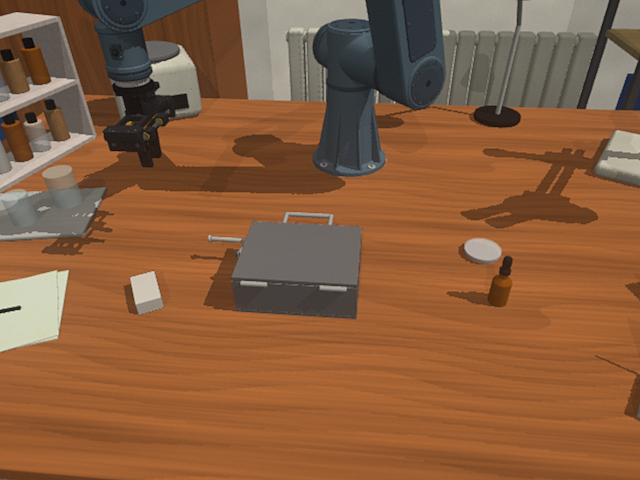

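View pics/t26.png

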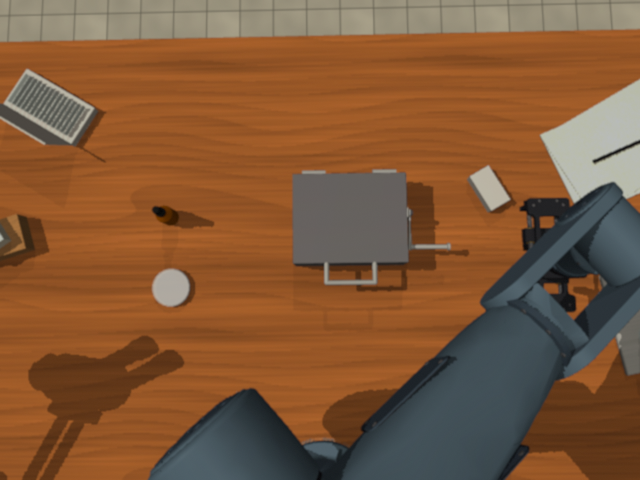

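The pictures show the lid shut at its original pixels, the stay folded, the eyepiece gone from the desk, the bystanders unmoved, and the gripper clear and still. Handing in.

```bash
python3 -c "
from rig import manip
print(manip.finish_job())"
```

```text
the job is handed in; nothing more can be done
None
```

I did the whole job in the order asked and handed it in at 48 s; the hand-in gives no verdict.

**What I did:**
- **Raising the lid:** I lifted it by its bar, feeling for the top at about 1.46 rad, where resistance was only about 3 N. I then let it down onto the stay's stop, and it stood open by itself.
- **Eyepiece:** I stood it upright in the empty bay. The wrist picture taken before closing shows it standing.
- **Closing:** I drew the cross bar forward and up through the line, then followed its circle down until the lid was shut.

**Last checks:**
- The scene picture of the shut lid shows no pixel change from the start.
- The stay's cross bar is back where it began.
- The dish, dropper and slide box have not moved.
- Forces on the tool were under 1 N with the robot clear.

**What disagreed:**
- **Fingertips:** they turned out to be about 39 mm behind the reported tool point, so the first grip on the lid bar closed on air. I corrected for this in every later grasp.
- **Forces:** side loads from imperfect alignment reached about 15 N at the lid bar and 13 N at the stay bar, mostly across the direction of travel.
- **Bracket:** I saw no sign that it slipped, but I did not check it separately.
- **Eyepiece:** it cannot be seen with the lid shut, so its final state rests on that earlier picture.

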